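Set a blank speed selector by its clicks, then switch on

TASK

The speed selector on the grey controller box has lost its markings. Turn its round knob gently anticlockwise until it comes up against its end stop, without forcing it, then turn it clockwise exactly three clicks and leave it resting in that third notch; only then push the toggle switch beside it all the way over, away from the robot, to switch on. Do not push the things lying about out of their places.

Things in the scene. Friction and masses are not known exactly. Their poses are not given: they have to be found in the camera images.
- controller: the speed controller: grey painted steel box with an aluminium top plate, 130 x 240 x 66 mm (its own x, y, z), fixed to the bench. Origin at the centre of its underside; its x axis points away from the robot at yaw 0, z up. The top plate is 66 mm above the origin. The round black selector knob stands on it at x = 0, y = +55 mm, the steel toggle switch at x = 0, y = -75 mm
- knob_grip (a point): point on the upright axis of the selector knob, 28 mm above the top plate; fixed to the box, it does not turn with the knob. The knob is black, round and finely ribbed, 50 mm in diameter (54 mm in its lowest 5 mm), and reaches from 3 to 43 mm above the plate. It has no pointer or mark: its angle cannot be seen
- knob_foot (a point): point on the knob's axis at the top plate (fixed). Clockwise is as seen from above. The knob turns about 125 degrees in all between two firm stops and has six notches: the first about 3 degrees clear of the anticlockwise stop (count it as zero), then five more clockwise, unevenly 17 to 31 degrees apart. It may start in any notch but the first. More than about 1.8 N m against a stop damages it
- knob_top (a point): centre of the knob's flat top (fixed). Feel of a click: turning out of a notch takes about 0.2 to 0.45 N m (felt up to 0.9 with an off-centre grip), which falls off towards the crest between two notches and then reverses, pulling the knob into the next notch. Let go anywhere, it springs into the nearest notch. At a stop it keeps rising instead, past 1 N m
- toggle_tip (a point): centre of the ball (15 mm across) at the end of the switch lever. The lever is a steel rod 8 mm thick and pivots 72 mm above the underside of the box about the box's y axis; the ball's centre is 46 mm from the pivot
- toggle (a joint): angle of the switch lever (rad): 0 = off, leaning 0.45 rad from upright towards the box's -x (the robot); 0.9 = on, leaning as far towards +x. It stays where it is left; it takes about 3 N at the ball to move
- sanding_block: bystander: wooden sanding block, 62 x 100 x 30 mm, left of the box; leave it in place. Origin at the centre of its underside
- offcut_3: bystander: wooden offcut, 45 x 60 x 45 mm, right of the box; leave it in place. Origin at the centre of its underside
- spring_clamp_1: bystander: black spring clamp lying flat, 77 x 145 x 26 mm, behind the box; leave it in place. Origin at the centre of its underside
- offcut_1: bystander: wooden offcut, 40 x 85 x 30 mm, behind the box; leave it in place. Origin at the centre of its underside
- screwdriver: bystander: screwdriver with a wooden handle, 212 mm long, 31 mm high, in front of the box; leave it in place. Origin at the centre of its underside

How it is judged:
On the way, in this order (a step that is already met when the one before it is completed fails the run):
1. the knob has been turned back to its first notch, at the anticlockwise end stop (y of sel_tab in the frame of controller above 0.065 m and x of sel_tab in the frame of controller below 0.00716657 m), for 0.1 s.
2. the knob stands in the third notch clockwise from there (x of sel_tab in the frame of controller above 0.01 m and y of sel_tab in the frame of controller between 0.0514 and 0.0586 m), for 0.2 s.
3. the switch is on (value of joint toggle above 0.75 rad), for 0.2 s.
At the end, for the whole second after the job is handed in: the knob rests in the third notch from the anticlockwise stop (within 8 degrees), the switch lever is over to the on side (more than 0.75 of 0.9 rad) and at rest (all of step 2 and value of joint toggle above 0.75 rad and velocity of joint toggle between -0.05 and 0.05 rad/s); the robot touches nothing.
It fails at once if the knob was forced against an end stop (more than 70 N on the stop, about 1.8 N m at the knob) (contact force between sel_tab and sel_stop above 70 N or contact force between sel_tab and sel_far above 70 N).
It fails at once if the switch was moved on while the knob was not in the third notch (value of joint toggle above 0.45 rad and not (x of sel_tab in the frame of controller above 0.01 m and y of sel_tab in the frame of controller between 0.0514 and 0.0586 m)).
It fails at once if something lying about was pushed more than 25 mm (distance of any of sanding_block, offcut_3, spring_clamp_1, offcut_1, screwdriver from where it was at the start of the episode above 0.025 m).
It also fails if it takes over 72 s, if anything falls off the work surface, if the arm or the gripper's body presses on something with over 40 N, if the wrist force passes 120 N, or if a joint passes its speed limit or range.

ROBOT

A 6-joint arm with a two-finger parallel gripper is mounted at the origin on the work surface; the furniture and walls round the work are solid. World frame = base frame: x ahead of the robot, y to its left, z up, the work surface at z = 0. Lengths are in m, angles in rad, forces in N, time in s.
With the tool pointing down it reaches from about 0.35 to 0.875 m from the base axis. Payload 4.2 kg.
Tool frame: the origin (TCP) lies between the finger pads; the fingertips stand 19 mm ahead of it and the grasp point (between the pads) is the TCP; x points along the fingers, y is the direction in which the jaws open and shut, and the axes are right-handed (so a half turn about x gives the same grasp; the last joint's range is limited). The gripper opens to 87 mm and grips with 3 to 60 N. Pads are 19 mm wide; open, the fingers measure 117 mm over their backs; the gripper's body (75 mm by 190 mm) begins 51 mm behind the grasp point.
Start: joints at [-1.021, 0.385, 0.008, 0, -1.194, -0.259], TCP at [0.179, -0.599, 0.242] pointing down, gripper open.
Joint ranges: [-3.14, 3.14], [-1.21, 2.06], [-1.07, 1.41], [-3.16, 2.05], [-2.99, -0.16], [-3.1, 3.1]. Speed limits (rad/s): [2.79, 2.79, 3.14, 3.14, 3.14, 3.14].

INTERFACE

Orientations are given as a 3x3 rotation matrix whose columns are the frame's x, y, z axes.
In Python, from rig import env gives the robot as it stands.
- The arm moves only by the tool play_rows, never from a script. Its argument "motion" is a list that holds one entry, the list of rows, each a list of 7 numbers: the turn, a rotation vector about the tool's x, y, z in rad, then the shift along the tool's x, y, z in cm, then the closure in counts, from 0 (fully open) to 255 (shut). In form: [[[wx, wy, wz, tx, ty, tz, claw], ...]]. A call has 1 to 10 rows; each row shifts and turns the commanded pose from where the row before left it, along the tool's axes as they then stand; what a row does not reach is not made up. A row lasts 1/12 s, in which the tool goes at most 41.7 mm and 7.16 degrees, less where a joint would pass 70% of its speed; a pose out of reach is approached as far as the arm can. A call with a gripper value outside its range is refused whole. The fingers move at their own pace and stop on an object; "grip_force" is the grip in N (left out, the last holds). Time passes only in rows, so rows that do not move let the fingers close. It gives the time, the measured TCP pose, the force and the opening at its end, in the units of the state.
- env.read_state(): the state, without advancing time (a new reading comes with each control period).
- env.read_camera(name): name is "scene" or "side" or "wrist"; returns (picture, depth): 480x640x3 uint8, red, green, blue; 480x640 float32, m along the optical axis (not along the pixel's ray), 0 where there is no reading.
- env.get_calibration(name): a dict with "K" (3x3 intrinsics, pixels), "origin" and "rotation" of the camera in the world. Camera axes: x right, y up, looking along -z (the intrinsics and any distortion apply to the point x, -y, -z); pixel columns grow to the right and rows downward; lengths in m; the calibration is good to about 2 mm. A picture is of the moment at which its call begins: read the wrist's pose just before it. get_calibration takes no time and is no camera call; for the wrist camera it gives the pose at the moment of the call.
- env.finish_job(): hands the job in, once; it reports no verdict.
Trained networks look in the newest picture that a camera, given by its name, has taken for a name from the list of things; names that differ only in an ending like _2 or _b are one class to them, and where a whole thing is asked for, a point or a joint stands for the part that bears it (a point fixed in the world has none). Each returns a list of dicts, best first, with "conf" (0 to 1); they miss things now and then, are a little off and sometimes report something else, mostly with a low value. They report only what shows in the picture. A call takes as long as a camera call.
- env.outline_of(name, camera): "region" (480x640 bool, what is visible of it) and "bbox" ([centre column, centre row, width, height] in pixels, round what is visible of it).
The state is a dict: "clock": time; "qpos": joint angles; "qvel": joint speeds; "effort": joint torques, N m; "position": TCP position; "ee_rot": TCP orientation; "wrist_force": force on the tool from outside, world axes, zero at the start; "wrist_torque": the same for the moment, N m; "gripper_width": finger opening in m.
Only numpy, scipy, OpenCV 4.12 (cv2) and the standard library are available. Lean on these libraries where they do the work, as an engineer would, in place of code of your own. Each camera call takes 0.05 s, during which the arm holds its last target.

## Working session

There is one attempt and no reset: what is moved stays moved. The work goes in short steps, Python scripts to look and compute and a tool call to move; the robot and the scene stay as the last step left them, time stands still between calls to the robot, and variables do not carry over. Pictures are saved under pics/ and viewed, and the job is handed in when it is done.

Besides the shell and the picture viewer there is one more tool, called as a command line: name --argument value ..., lists and objects as JSON in quotes. play_rows: Moves the arm, as the interface text tells. Its arguments: {"type":"object","properties":{"motion":{"type":"array"},"grip_force":{"type":"number"}},"required":["motion"]}

```bash
ls; mkdir -p pics; cat > h.py <<'E'
import numpy as np,cv2
from rig import env
def snap(n,f):
    c=env.get_calibration(n); p,d=env.read_camera(n); cv2.imwrite('pics/'+f,p[:,:,::-1]); return p,d,c
def world(c,u,v,z):
    K=np.array(c['K']);x=(u-K[0,2])/K[0,0]*z;y=(v-K[1,2])/K[1,1]*z
    return np.array(c['origin'])+np.array(c['rotation'])@np.stack([x,-y,-z*np.ones_like(x)])if np.ndim(u)==0 else (np.array(c['origin'])[:,None]+np.array(c['rotation'])@np.stack([x,-y,-z])).T
E
python3 - <<'E'
from h import *
np.set_printoptions(precision=4,suppress=True)
s=env.read_state(); print(s)
for n in ['scene','side']:
    p,d,c=snap(n,n+'1.png'); print(n,c)
    for t in ['controller','knob_grip','toggle']:
        try:
            for r in env.outline_of(t,n)[:2]:
                m=r['region']&(d>0); v,u=np.nonzero(m); w=world(c,u.astype(float),v.astype(float),d[m])
                print(t,r['conf'],r['bbox'],len(u),np.median(w,0),np.percentile(w,[2,98],axis=0) )
        except Exception as e: print(t,e)
E
```

```text
pics
{'clock': 0.0, 'qpos': array([-1.0214,  0.3855,  0.0066, -0.0005, -1.194 , -0.2586]), 'qvel': array([ 0.0005, -0.001 ,  0.001 ,  0.0011,  0.0008, -0.0004]), 'effort': array([ -0.0007, -39.0666,  18.7408,   4.22  ,   0.0111,  -0.0002]), 'position': array([ 0.179 , -0.5982,  0.2405]), 'ee_rot': array([[-0.0007, -0.2865,  0.9581],
       [ 0.0021,  0.9581,  0.2865],
       [-1.    ,  0.0022, -0.0001]]), 'wrist_force': array([ 0.4443,  0.1441, -0.7017]), 'wrist_torque': array([0.0345, 0.0498, 0.0348]), 'gripper_width': 0.08698650486194522}
scene {'K': array([[535.358 ,   0.    , 324.4988],
       [  0.    , 535.358 , 241.9945],
       [  0.    ,   0.    ,   1.    ]]), 'origin': array([0.069 , 0.3394, 0.8225]), 'rotation': array([[-0.5616,  0.6576, -0.5022],
       [-0.8274, -0.4456,  0.3417],
       [ 0.001 ,  0.6074,  0.7944]])}
controller 0.66 [352.0, 257.1, 146.3, 124.6] 9623 [ 0.4962 -0.0085  0.0646] [[ 0.4463 -0.1391  0.0131]
 [ 0.5761  0.0918  0.1087]]
knob_grip 0.94 [352.1, 255.1, 142.6, 120.6] 9565 [ 0.4967 -0.0087  0.0646] [[ 0.4464 -0.1391  0.0146]
 [ 0.5765  0.0915  0.108
[... 232 characters left out ...]
247 -0.0993  0.1203]]
side {'K': array([[600.5478,   0.    , 307.1995],
       [  0.    , 600.5478, 239.1889],
       [  0.    ,   0.    ,   1.    ]]), 'origin': array([ 0.4685, -1.0343,  0.5267]), 'rotation': array([[ 0.9979,  0.0341, -0.0542],
       [-0.0632,  0.3911, -0.9182],
       [-0.0102,  0.9197,  0.3925]])}
controller 0.94 [309.1, 268.0, 84.0, 98.8] 6111 [ 0.5146 -0.1057  0.0645] [[ 0.454  -0.1552  0.0133]
 [ 0.5868  0.0622  0.1082]]
knob_grip 0.61 [306.0, 268.6, 89.2, 99.9] 6367 [ 0.5157 -0.1058  0.0643] [[ 0.4532 -0.1552  0.0088]
 [ 0.5905  0.0652  0.1082]]
toggle 0.53 [302.7, 258.3, 17.0, 28.2] 180 [ 0.5141 -0.109   0.0957] [[ 0.5021 -0.1149  0.0642]
 [ 0.5272 -0.0041  0.1195]]
```

View pics/scene1.png

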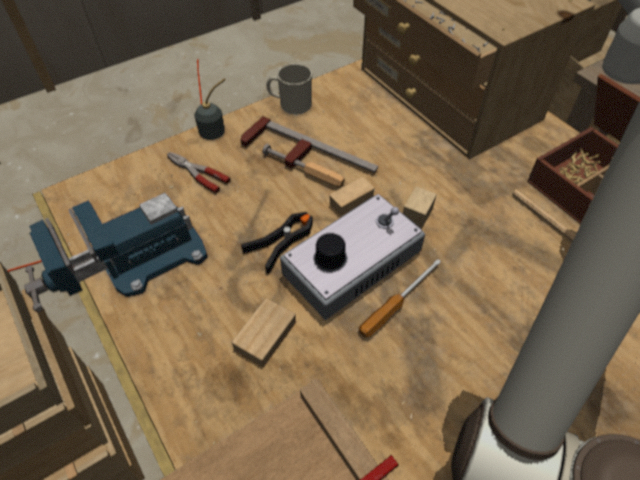

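View pics/side1.png

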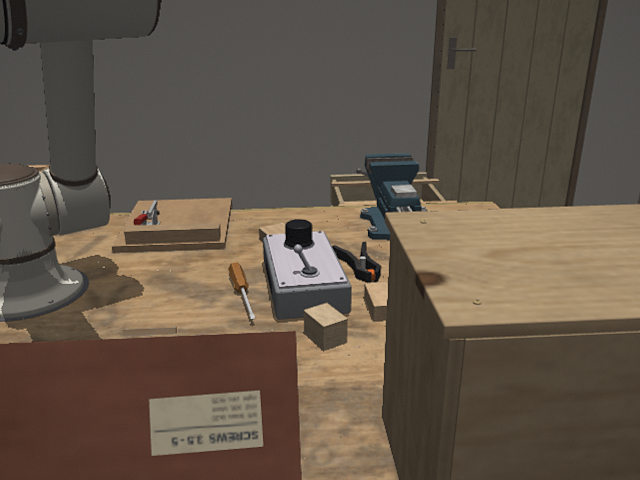

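The scene view shows the knob at about (331,250) and the toggle ball near (388,213). The side view shows the knob at (299,233) and the ball at (298,249). Next I fit the box pose and knob axis from the depth of both views.

```bash
python3 - <<'E'
from h import *
np.set_printoptions(precision=4,suppress=True)
for n,bb in [('scene',(270,190,440,325)),('side',(255,210,360,325))]:
    p,d,c=snap(n,n+'2.png')
    v,u=np.mgrid[bb[1]:bb[3],bb[0]:bb[2]]; v=v.ravel();u=u.ravel(); z=d[v,u]; w=world(c,u.astype(float),v.astype(float),z); w=w[z>0]
    pl=w[(abs(w[:,2]-.0655)<.006)]
    mk=cv2.minAreaRect((pl[:,:2]*1000).astype(np.float32)); print(n,'plate',mk,np.median(pl[:,2]))
    kt=w[(w[:,2]>.102)&(w[:,2]<.118)&(w[:,1]>-.03)]
    # horizontal top only
    zt=np.median(kt[:,2]); kk=kt[abs(kt[:,2]-zt)<.004]
    print('knob',len(kk),zt,cv2.minEnclosingCircle((kk[:,:2]*1000).astype(np.float32)),kk.mean(0))
    tt=w[(w[:,2]>.09)&(w[:,1]<-.06)]; print('toggle',len(tt),tt.mean(0),tt.min(0),tt.max(0))
    t2=w[(w[:,2]>.072)&(w[:,1]<-.06)]; print(t2.mean(0))
E
```

```text
scene plate ((517.754638671875, -28.176971435546875), (126.39993286132812, 237.49563598632812), 5.011078834533691) 0.06505369368001973
knob 573 0.10775845011072327 ((513.38818359375, 24.904760360717773), 26.0423526763916) [0.5122 0.0264 0.1077]
toggle 78 [ 0.5068 -0.1038  0.112 ] [ 0.499  -0.1134  0.0916] [ 0.5194 -0.0985  0.1222]
[ 0.5165 -0.1029  0.0913]
side plate ((519.1697998046875, -33.59928894042969), (125.01921081542969, 237.5513153076172), 5.587777614593506) 0.06514903985912218
knob 236 0.10755501903857423 ((514.3629760742188, 21.288288116455078), 25.48957061767578) [0.5141 0.0185 0.1074]
toggle 108 [ 0.5103 -0.1099  0.1078] [ 0.5005 -0.1164  0.09  ] [ 0.5208 -0.1009  0.1205]
[ 0.5175 -0.1093  0.0928]
```

```bash
python3 - <<'E'
from h import *
np.set_printoptions(precision=3,suppress=True)
for n in ['scene','side']:
    p,d,c=snap(n,n+'3.png')
    v,u=np.nonzero(d>0); w=world(c,u.astype(float),v.astype(float),d[v,u])
    a=np.array([.179,-.598]);b=np.array([.513,.024]);t=(b-a)/np.linalg.norm(b-a)
    r=w[:,:2]-a; s=r@t; e=r@np.array([-t[1],t[0]])
    for k in np.arange(-.1,.85,.1):
        m=(s>k)&(s<k+.1)&(abs(e)<.15)&(w[:,2]<.5)
        if m.sum()>5: print(n,k.round(2),m.sum(),w[m][:,2].max(),np.percentile(w[m][:,2],90))
p,d,c=snap('wrist','w1.png'); print(c)
E
```

```text
scene 0.1 204 0.07016486314854542 0.0566533962755193
scene 0.2 3630 0.07136064182457313 0.051828055334619115
scene 0.3 5738 0.003116349969525367 5.5104407421846765e-06
scene 0.4 7216 0.04702965115506896 0.00010921802960606186
scene 0.5 7366 0.12216378330793076 0.0645631868318523
scene 0.6 7947 0.11138230738020927 0.0667002068242531
scene 0.7 8090 0.11344758570656222 0.06711261177493413
scene 0.8 7600 0.031587987139380935 0.02731009517285932
side 0.0 20527 0.4999936665384011 0.22198227078692892
side 0.1 3933 0.499994530315753 0.497152342866162
side 0.3 20 -7.639744638832102e-05 -0.0006717255340204509
side 0.4 2717 0.04708148366518222 0.012304446962549474
side 0.5 7088 0.12084660989587215 0.06490953555593167
side 0.6 3846 0.11003455200308798 0.08013024005630709
side 0.7 2138 0.1100702966124063 0.06660983557873164
side 0.8 1130 0.029361684335611538 0.026863120323518102
{'K': array([[362.462,   0.   , 320.663],
       [  0.   , 362.462, 237.518],
       [  0.   ,   0.   ,   1.   ]]), 'origin': array([ 0.102, -0.621,  0.385]), 'rotation': array([[-0.287, -0.915, -0.283],
       [ 0.958, -0.274, -0.085],
       [ 0.   , -0.296,  0.955]])}
```

View pics/w1.png

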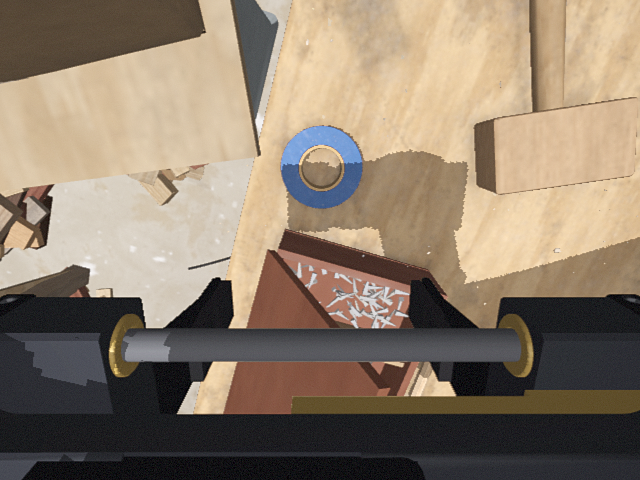

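The wrist view shows the open red box right under the fingers (about (350,310)) and wooden furniture at upper left, so I rise first.

play_rows --motion '[[[0,0,0,-4,0,0,0],[0,0,0,-4,0,0,0],[0,0,0,0,2.8,2.8,0],[0,0,0,0,2.8,2.8,0],[0,0,0,0,2.8,2.8,0],[0,0,0,0,2.8,2.8,0],[0,0,0,0,2.8,2.8,0],[0,0,0,0,2.8,2.8,0],[0,0,0,0,2.8,2.8,0],[0,0,0,0,2.8,2.8,0]]]'

```text
clock: 1.48
position: [0.33, -0.3182, 0.3219]
ee_rot: [[0.001, -0.286, 0.958], [-0.0, 0.958, 0.286], [-1.0, -0.001, 0.001]]
wrist_force: [0.9, -0.5, 0.5]
gripper_width: 0.0869
```

play_rows --motion '[[[0,0,0,0,2.8,2.8,0],[0,0,0,0,2.8,2.8,0],[0,0,0,0,2.8,2.8,0],[0,0,0,0,2.8,2.8,0],[0,0,0,0,2.8,2.8,0],[0,0,0,0,2.8,2.8,0],[0,0,0,0,2.0,2.0,0],[0,0,0,0,0,0,0]]]'

```text
clock: 2.15
position: [0.4578, -0.0823, 0.3214]
ee_rot: [[0.001, -0.292, 0.957], [0.001, 0.957, 0.292], [-1.0, 0.0, 0.001]]
wrist_force: [0.8, -0.2, 0.0]
gripper_width: 0.087
```

```bash
python3 - <<'E'
from h import *
np.set_printoptions(precision=4,suppress=True)
s=env.read_state(); print(s)
p,d,c=snap('wrist','w2.png')
print(env.get_calibration('wrist')['origin'])
E
```

```text
{'clock': 2.15, 'qpos': array([ 0.1725,  0.0549, -0.2229, -0.0004, -1.2919, -1.4472]), 'qvel': array([-0.0631, -0.0206, -0.0288,  0.0105, -0.0279,  0.0611]), 'effort': array([  1.1416, -22.2184,  19.7438,   4.3019,   0.0179,  -0.2701]), 'position': array([ 0.4578, -0.0823,  0.3214]), 'ee_rot': array([[ 0.001 , -0.2917,  0.9565],
       [ 0.0006,  0.9565,  0.2917],
       [-1.    ,  0.0003,  0.0012]]), 'wrist_force': array([ 0.7656, -0.2116,  0.0489]), 'wrist_torque': array([-0.0171,  0.0242, -0.0485]), 'gripper_width': 0.0869921800323138}
[ 0.3795 -0.1062  0.4646]
```

View pics/w2.png

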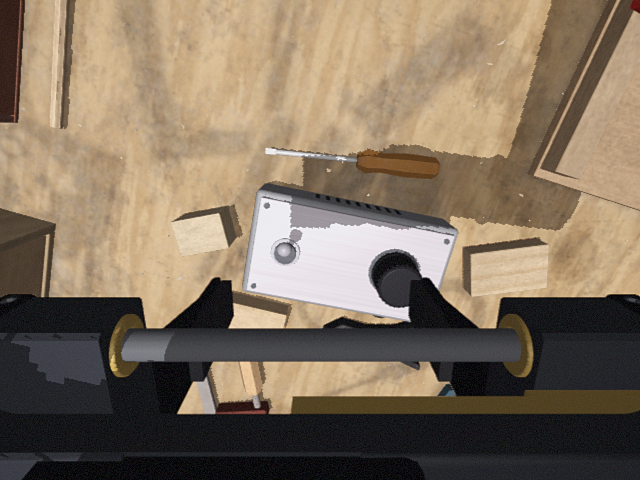

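The wrist view shows the box with the ball at (286,252), the knob at about (398,280), the sanding block to the right and an offcut to the left. I measure from this view too.

```bash
python3 - <<'E'
from h import *
np.set_printoptions(precision=4,suppress=True)
p,d,c=snap('wrist','w3.png')
v,u=np.mgrid[170:330,235:470]; v=v.ravel();u=u.ravel(); z=d[v,u]; w=world(c,u.astype(float),v.astype(float),z); w=w[z>0]
pl=w[(abs(w[:,2]-.0655)<.006)]
print('plate',cv2.minAreaRect((pl[:,:2]*1000).astype(np.float32)),np.median(pl[:,2]))
kt=w[(w[:,2]>.102)&(w[:,2]<.118)&(w[:,1]>-.03)]; zt=np.median(kt[:,2]); kk=kt[abs(kt[:,2]-zt)<.004]
print('knob',len(kk),zt,cv2.minEnclosingCircle((kk[:,:2]*1000).astype(np.float32)),kk.mean(0),kk.min(0),kk.max(0))
tt=w[(w[:,2]>.10)&(w[:,1]<-.06)&(w[:,2]<.13)]; print('toggle',len(tt),tt.mean(0),tt.min(0),tt.max(0))
E
```

```text
plate ((519.5662231445312, -28.923934936523438), (127.21931457519531, 236.52911376953125), 5.479321002960205) 0.06622817398600123
knob 1231 0.10910631326123382 ((514.421142578125, 25.971845626831055), 25.87917709350586) [0.5136 0.0202 0.109 ] [0.489  0.0002 0.1051] [0.54   0.042  0.1114]
toggle 167 [ 0.5057 -0.1053  0.1185] [ 0.4996 -0.1126  0.1134] [ 0.5136 -0.0981  0.1228]
```

play_rows --motion '[[[0,0,0,2,1.43,1.42,0],[0,0,0,2,1.43,1.42,0],[0,0,0,2,1.43,1.42,0],[0,0,0,2,1.43,1.42,0],[0,0,0,2,1.43,1.42,0],[0,0,0,2,1.43,1.42,0],[0,0,0,0,0,0,0],[0,0,0,0,0,0,0]]]'

```text
clock: 2.92
position: [0.5123, 0.0199, 0.2006]
ee_rot: [[-0.003, -0.287, 0.958], [-0.001, 0.958, 0.287], [-1.0, -0.0, -0.003]]
wrist_force: [0.1, -0.4, 0.5]
gripper_width: 0.0869
```

```bash
python3 - <<'E'
from h import *
np.set_printoptions(precision=4,suppress=True)
s=env.read_state(); print(s['position'],s['ee_rot'],s['qpos'],s['wrist_torque'])
p,d,c=snap('wrist','w4.png')
v,u=np.mgrid[0:480,0:640]; v=v.ravel();u=u.ravel(); z=d[v,u]; w=world(c,u.astype(float),v.astype(float),z)
m=(z>0)&(abs(w[:,2]-.109)<.006)&(np.hypot(w[:,0]-.514,w[:,1]-.0245)<.04)
kk=w[m];print(len(kk),kk.mean(0),kk.min(0),kk.max(0),cv2.minEnclosingCircle((kk[:,:2]*1000).astype(np.float32)))
m=(z>0)&(abs(w[:,2]-.066)<.006);pl=w[m];print(cv2.minAreaRect((pl[:,:2]*1000).astype(np.float32)))
E
```

```text
[0.5123 0.0199 0.2006] [[-0.0028 -0.2866  0.9581]
 [-0.0013  0.9581  0.2866]
 [-1.     -0.0004 -0.003 ]] [ 0.356   0.2314 -0.324   0.0003 -1.0185 -1.6363] [-0.0002 -0.0345  0.0341]
3952 [0.5129 0.0253 0.1087] [0.4888 0.0002 0.103 ] [0.5403 0.0515 0.1113] ((514.5084228515625, 26.09174919128418), 25.91302490234375)
((519.2540893554688, -28.539276123046875), (126.00099182128906, 235.41864013671875), 5.54870080947876)
```

View pics/w4.png

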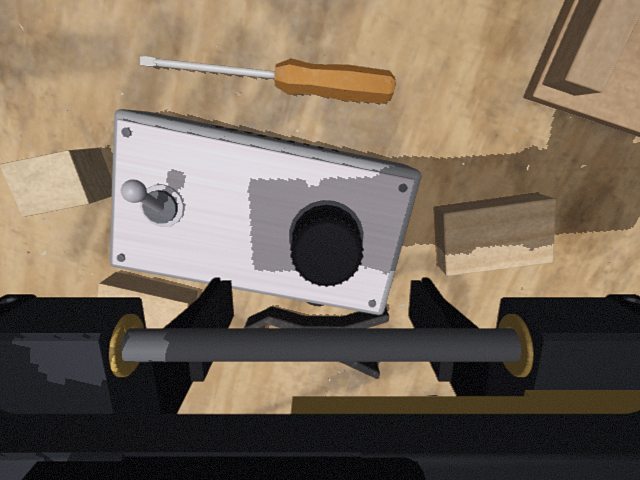

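play_rows --motion '[[[0,0,0,2,0.49,0.32,0],[0,0,0,3,0,0,0],[0,0,0,3,0,0,0],[0,0,0,1.6,0,0,0],[0,0,0,1.0,0,0,0],[0,0,0,0,0,0,0]]]'

```text
clock: 3.47
position: [0.5137, 0.0251, 0.0949]
ee_rot: [[-0.002, -0.285, 0.958], [-0.001, 0.958, 0.285], [-1.0, -0.0, -0.002]]
wrist_force: [0.7, 0.2, -0.0]
gripper_width: 0.0872
```

play_rows --motion '[[[0,0,0,0,0,0,60],[0,0,0,0,0,0,120],[0,0,0,0,0,0,255],[0,0,0,0,0,0,255],[0,0,0,0,0,0,255],[0,0,0,0,0,0,255]]]' --grip_force 5

```text
clock: 3.97
position: [0.5147, 0.0265, 0.0961]
ee_rot: [[0.001, -0.287, 0.958], [0.0, 0.958, 0.287], [-1.0, 0.0, 0.001]]
wrist_force: [0.4, 0.1, -0.1]
gripper_width: 0.0551
```

```bash
cat > st.py <<'E'
from h import *
np.set_printoptions(precision=4,suppress=True)
s=env.read_state(); R=s['ee_rot']
print(s['clock'],s['position'],'yaw',np.degrees(np.arctan2(R[1,2],R[0,2])),'q6',s['qpos'][5],'F',s['wrist_force'],'T',s['wrist_torque'],'Ftool',R.T@s['wrist_force'],s['gripper_width'],s['effort'][5])
E
python3 st.py
```

```text
3.9667 [0.5147 0.0265 0.0961] yaw 16.672755057432717 q6 -1.6465006752083138 F [ 0.3733  0.1005 -0.1301] T [ 0.0656 -0.004  -0.0484] Ftool [ 0.1305 -0.0109  0.3863] 0.05514064353837348 0.00015469199297513114
```

play_rows --motion '[[[0,0,0,0,0,0,255],[0,0,0,0,0,0,255],[0,0,0,0,0,0,255],[0,0,0,0,0,0,255]]]'

```text
clock: 4.3
position: [0.515, 0.0251, 0.096]
ee_rot: [[0.001, -0.287, 0.958], [-0.002, 0.958, 0.287], [-1.0, -0.002, 0.0]]
wrist_force: [2.1, -6.3, 1.0]
gripper_width: 0.0497
```

```bash
python3 st.py
```

```text
4.3 [0.515  0.0251 0.096 ] yaw 16.705307635588948 q6 -1.6464007194374952 F [ 2.0671 -6.2855  0.9863] T [-1.8788 -0.6479  0.0446] Ftool [-0.9728 -6.6164  0.1733] 0.049741997186048666 -0.038274050457403064
```

play_rows --motion '[[[0,0,0,0,-0.12,0,255],[0,0,0,0,0,0,255]]]'

```text
clock: 4.47
position: [0.5151, 0.025, 0.096]
ee_rot: [[0.001, -0.287, 0.958], [-0.0, 0.958, 0.287], [-1.0, -0.0, 0.0]]
wrist_force: [-0.5, -2.3, 2.9]
gripper_width: 0.0497
```

```bash
python3 st.py
```

```text
4.4667 [0.5151 0.025  0.096 ] yaw 16.664997278487085 q6 -1.643945595197721 F [-0.5132 -2.2633  2.9179] T [-0.5741  0.0049 -0.0356] Ftool [-2.9179 -2.0218 -1.1393] 0.04965396290098026 -0.009098778537008911
```

play_rows --motion '[[[0,0,0,0,0,0,255],[0,0,0,0,0,0,255],[0,0,0,0,0,0,255]]]' --grip_force 35

```text
clock: 4.72
position: [0.5151, 0.025, 0.096]
ee_rot: [[0.001, -0.287, 0.958], [-0.0, 0.958, 0.287], [-1.0, -0.001, 0.0]]
wrist_force: [0.3, -3.2, 5.1]
gripper_width: 0.0492
```

```bash
python3 st.py
```

```text
4.7167 [0.5151 0.025  0.096 ] yaw 16.68467373044069 q6 -1.6441359845450285 F [ 0.304  -3.1917  5.1051] T [-0.9359 -0.018  -0.0168] Ftool [-5.1037 -3.1473 -0.6228] 0.04916293853524452 -0.004514276079135016
```

play_rows --motion '[[[-0.04,0,0,0,0,0,255],[-0.04,0,0,0,0,0,255]]]'

```text
clock: 4.88
position: [0.5151, 0.0251, 0.0959]
ee_rot: [[0.001, -0.365, 0.931], [-0.0, 0.931, 0.365], [-1.0, -0.0, 0.001]]
wrist_force: [0.6, -2.7, 3.9]
gripper_width: 0.0492
```

```bash
python3 st.py
```

```text
4.8833 [0.5151 0.0251 0.0959] yaw 21.43140771940488 q6 -1.5613394969362095 F [ 0.6053 -2.7395  3.921 ] T [-0.6993  0.0315  0.1624] Ftool [-3.9199 -2.7731 -0.4355] 0.04920152245591752 -0.5809118784964085
```

play_rows --motion '[[[-0.04,0,0,0,0,0,255],[-0.04,0,0,0,0,0,255]]]'

```text
clock: 5.05
position: [0.515, 0.0252, 0.096]
ee_rot: [[0.0, -0.437, 0.899], [-0.0, 0.899, 0.437], [-1.0, -0.0, 0.0]]
wrist_force: [-1.0, -2.7, 5.6]
gripper_width: 0.0493
```

```bash
python3 st.py
```

```text
5.05 [0.515  0.0252 0.096 ] yaw 25.93573474107338 q6 -1.4824687843464048 F [-1.0228 -2.6945  5.5978] T [-0.6964  0.1317 -0.1485] Ftool [-5.598  -1.9772 -2.0964] 0.04932363540011504 -0.25774612091481686
```

play_rows --motion '[[[-0.04,0,0,0,0,0,255],[-0.04,0,0,0,0,0,255]]]'

```text
clock: 5.22
position: [0.515, 0.0252, 0.096]
ee_rot: [[0.0, -0.507, 0.862], [0.0, 0.862, 0.507], [-1.0, -0.0, 0.0]]
wrist_force: [-1.5, -2.2, 6.8]
gripper_width: 0.0493
```

```bash
python3 st.py
```

```text
5.2167 [0.515  0.0252 0.096 ] yaw 30.493797147304534 q6 -1.4027288735311427 F [-1.5166 -2.2032  6.8137] T [-0.6417  0.2597 -0.2012] Ftool [-6.8147 -1.1298 -2.4215] 0.04926059353529442 -0.2655778359621763
```

play_rows --motion '[[[-0.04,0,0,0,0,0,255],[-0.04,0,0,0,0,0,255],[0,0,0,0,0,0,255]]]'

```text
clock: 5.47
position: [0.5149, 0.0254, 0.0959]
ee_rot: [[0.0, -0.575, 0.818], [0.0, 0.818, 0.575], [-1.0, -0.0, 0.0]]
wrist_force: [0.4, -1.1, 2.9]
gripper_width: 0.0491
```

```bash
python3 st.py
```

```text
5.4667 [0.5149 0.0254 0.0959] yaw 35.090535138377916 q6 -1.3227700921501715 F [ 0.4454 -1.1262  2.852 ] T [-0.2063  0.0839  0.2107] Ftool [-2.8519 -1.1779 -0.282 ] 0.049106673537578124 0.13553555589169264
```

play_rows --motion '[[[-0.04,0,0,0,0,0,255],[-0.04,0,0,0,0,0,255],[0,0,0,0,0,0,255]]]'

```text
clock: 5.72
position: [0.5149, 0.0254, 0.096]
ee_rot: [[0.0, -0.639, 0.769], [0.0, 0.769, 0.639], [-1.0, -0.0, 0.0]]
wrist_force: [-0.7, -1.3, 5.6]
gripper_width: 0.0495
```

```bash
python3 st.py
```

```text
5.7167 [0.5149 0.0254 0.096 ] yaw 39.70242137064301 q6 -1.2424406666877181 F [-0.7112 -1.3449  5.5861] T [-0.0434  0.4677  0.3197] Ftool [-5.5863 -0.5811 -1.4054] 0.04949374978375211 0.06461594486609101
```

play_rows --motion '[[[-0.04,0,0,0,0,0,255],[-0.04,0,0,0,0,0,255],[0,0,0,0,0,0,255]]]'

```text
clock: 5.97
position: [0.5148, 0.0255, 0.0959]
ee_rot: [[0.0, -0.698, 0.717], [0.0, 0.717, 0.698], [-1.0, 0.0, 0.0]]
wrist_force: [-0.6, -0.8, 4.9]
gripper_width: 0.0492
```

```bash
python3 st.py
```

```text
5.9667 [0.5148 0.0255 0.0959] yaw 44.22989527203674 q6 -1.1631101208680823 F [-0.6003 -0.8452  4.8543] T [-0.0783  0.5205  0.1185] Ftool [-4.8546 -0.1862 -1.0185] 0.04924981183834386 0.06480068201199174
```

play_rows --motion '[[[-0.04,0,0,0,0,0,255],[-0.04,0,0,0,0,0,255],[0,0,0,0,0,0,255]]]'

```text
clock: 6.22
position: [0.5147, 0.0255, 0.096]
ee_rot: [[0.0, -0.752, 0.659], [0.0, 0.659, 0.752], [-1.0, 0.0, 0.0]]
wrist_force: [-1.2, -0.9, 6.6]
gripper_width: 0.0493
```

```bash
python3 st.py
```

```text
6.2167 [0.5147 0.0255 0.096 ] yaw 48.744736064433056 q6 -1.0840373648965922 F [-1.1838 -0.9443  6.5959] T [-0.1647  0.5235 -0.2287] Ftool [-6.5963  0.2692 -1.4881] 0.04934578018295366 0.41606965474784374
```

play_rows --motion '[[[-0.02,0,0,0,0,0,255],[-0.02,0,0,0,0,0,255],[0,0,0,0,0,0,255]]]'

```text
clock: 6.47
position: [0.5147, 0.0255, 0.096]
ee_rot: [[-0.0, -0.778, 0.628], [0.0, 0.628, 0.778], [-1.0, 0.0, 0.0]]
wrist_force: [-2.8, -0.4, 6.3]
gripper_width: 0.0494
```

```bash
python3 st.py
```

```text
6.4667 [0.5147 0.0255 0.096 ] yaw 51.08190727746345 q6 -1.0435464197421553 F [-2.8362 -0.351   6.2637] T [0.0056 0.6975 0.0287] Ftool [-6.2632  1.9883 -2.0542] 0.04936961228055286 0.06371768424287438
```

play_rows --motion '[[[-0.02,0,0,0,0,0,255],[-0.02,0,0,0,0,0,255],[0,0,0,0,0,0,255]]]'

```text
clock: 6.72
position: [0.5146, 0.0255, 0.096]
ee_rot: [[-0.0, -0.803, 0.596], [0.0, 0.596, 0.803], [-1.0, 0.0, -0.0]]
wrist_force: [-2.0, -1.0, 6.8]
gripper_width: 0.0496
```

```bash
python3 st.py
```

```text
6.7167 [0.5146 0.0255 0.096 ] yaw 53.381954639682924 q6 -1.0034604152423818 F [-2.0055 -0.9987  6.7576] T [-0.0134  0.7456 -0.0837] Ftool [-6.7572  1.0165 -1.9979] 0.049581122535329654 0.15181710943579674
```

play_rows --motion '[[[-0.02,0,0,0,0,0,255],[-0.02,0,0,0,0,0,255],[0,0,0,0,0,0,255]]]'

```text
clock: 6.97
position: [0.5146, 0.0256, 0.096]
ee_rot: [[-0.0, -0.826, 0.564], [0.0, 0.564, 0.826], [-1.0, 0.0, -0.0]]
wrist_force: [-2.1, -1.0, 5.5]
gripper_width: 0.0492
```

```bash
python3 st.py
```

```text
6.9667 [0.5146 0.0256 0.096 ] yaw 55.701266116359754 q6 -0.9630950333381486 F [-2.0687 -1.0176  5.4996] T [ 0.214   0.7568 -0.1803] Ftool [-5.4992  1.1375 -2.0064] 0.049151171159704556 0.2003683615475893
```

play_rows --motion '[[[-0.02,0,0,0,0,0,255],[-0.02,0,0,0,0,0,255],[0,0,0,0,0,0,255]]]'

```text
clock: 7.22
position: [0.5146, 0.0256, 0.096]
ee_rot: [[-0.0, -0.848, 0.53], [0.0, 0.53, 0.848], [-1.0, 0.0, -0.0]]
wrist_force: [-1.4, -0.3, 3.4]
gripper_width: 0.049
```

```bash
python3 st.py
```

```text
7.2167 [0.5146 0.0256 0.096 ] yaw 58.02131113549127 q6 -0.9227207732742436 F [-1.3688 -0.2807  3.3694] T [0.3171 0.5717 0.1222] Ftool [-3.3688  1.014  -0.9636] 0.049036006380749786 0.019426969229243696
```

play_rows --motion '[[[-0.02,0,0,0,0,0,255],[-0.02,0,0,0,0,0,255],[0,0,0,0,0,0,255]]]'

```text
clock: 7.47
position: [0.5145, 0.0256, 0.096]
ee_rot: [[-0.001, -0.869, 0.495], [0.0, 0.495, 0.869], [-1.0, 0.001, -0.0]]
wrist_force: [-2.4, 0.2, 7.4]
gripper_width: 0.0491
```

```bash
python3 st.py
```

```text
7.4667 [0.5145 0.0256 0.096 ] yaw 60.339713488064916 q6 -0.8823550723474968 F [-2.3629  0.2491  7.373 ] T [0.3395 1.0253 0.4349] Ftool [-7.3715  2.1806 -0.9548] 0.049141259549166164 -0.34222880378365517
```

play_rows --motion '[[[-0.02,0,0,0,0,0,255],[-0.02,0,0,0,0,0,255],[0,0,0,0,0,0,255]]]'

```text
clock: 7.72
position: [0.5145, 0.0256, 0.0959]
ee_rot: [[-0.001, -0.889, 0.458], [-0.0, 0.458, 0.889], [-1.0, 0.001, -0.0]]
wrist_force: [-1.5, 0.4, 5.9]
gripper_width: 0.0493
```

```bash
python3 st.py
```

```text
7.7167 [0.5145 0.0256 0.0959] yaw 62.72892641438599 q6 -0.8409195057586367 F [-1.5228  0.4448  5.8807] T [0.6637 1.094  0.959 ] Ftool [-5.8796  1.561  -0.3049] 0.0493274827219362 -0.8975393325090408
```

play_rows --motion '[[[-0.01,0,0,0,0,0,255],[-0.01,0,0,0,0,0,255],[0,0,0,0,0,0,255]]]'

```text
clock: 7.97
position: [0.5145, 0.0257, 0.0959]
ee_rot: [[-0.001, -0.897, 0.442], [0.0, 0.442, 0.897], [-1.0, 0.001, -0.0]]
wrist_force: [-1.8, 0.9, 5.6]
gripper_width: 0.0495
```

```bash
python3 st.py
```

```text
7.9667 [0.5145 0.0257 0.0959] yaw 63.76453775059633 q6 -0.8227013846429032 F [-1.7921  0.8695  5.5667] T [0.3267 0.8685 0.2281] Ftool [-5.5655  1.9951 -0.0136] 0.04948106818128161 -0.14963733963668346
```

play_rows --motion '[[[-0.01,0,0,0,0,0,255],[-0.01,0,0,0,0,0,255],[0,0,0,0,0,0,255]]]'

```text
clock: 8.22
position: [0.5144, 0.0256, 0.096]
ee_rot: [[-0.001, -0.906, 0.424], [0.0, 0.424, 0.906], [-1.0, 0.001, -0.0]]
wrist_force: [-1.9, 0.5, 5.6]
gripper_width: 0.0493
```

```bash
python3 st.py
```

```text
8.2167 [0.5144 0.0256 0.096 ] yaw 64.89901246830722 q6 -0.8027968961097256 F [-1.9314  0.4909  5.6002] T [0.2811 0.8847 0.307 ] Ftool [-5.5987  1.9612 -0.3765] 0.04934534636840938 -0.22445697337388992
```

play_rows --motion '[[[-0.01,0,0,0,0,0,255],[-0.01,0,0,0,0,0,255],[0,0,0,0,0,0,255]]]'

```text
clock: 8.47
position: [0.5145, 0.0256, 0.0959]
ee_rot: [[-0.001, -0.914, 0.407], [0.0, 0.407, 0.914], [-1.0, 0.001, 0.0]]
wrist_force: [-1.6, 0.5, 5.9]
gripper_width: 0.0492
```

```bash
python3 st.py
```

```text
8.4667 [0.5145 0.0256 0.0959] yaw 65.99524931894013 q6 -0.7833807216355054 F [-1.6411  0.4737  5.9488] T [0.2756 0.7777 0.0815] Ftool [-5.9477  1.6958 -0.2348] 0.04922596020214371 -0.04309345968067646
```

play_rows --motion '[[[-0.01,0,0,0,0,0,255],[-0.01,0,0,0,0,0,255],[0,0,0,0,0,0,255]]]'

```text
clock: 8.72
position: [0.5145, 0.0256, 0.0959]
ee_rot: [[-0.001, -0.921, 0.389], [0.0, 0.389, 0.921], [-1.0, 0.001, 0.0]]
wrist_force: [-1.7, 1.1, 7.0]
gripper_width: 0.049
```

```bash
python3 st.py
```

```text
8.7167 [0.5145 0.0256 0.0959] yaw 67.09253421356921 q6 -0.7640248139720314 F [-1.6795  1.0561  6.9901] T [ 0.3503  0.9611 -0.0545] Ftool [-6.9886  1.9634  0.3202] 0.04903815777445124 0.1166305085644126
```

play_rows --motion '[[[-0.01,0,0,0,0,0,255],[-0.01,0,0,0,0,0,255],[0,0,0,0,0,0,255]]]'

```text
clock: 8.97
position: [0.5144, 0.0256, 0.0959]
ee_rot: [[-0.001, -0.929, 0.371], [0.001, 0.371, 0.929], [-1.0, 0.001, 0.0]]
wrist_force: [-2.6, 1.1, 8.9]
gripper_width: 0.0491
```

```bash
python3 st.py
```

```text
8.9667 [0.5144 0.0256 0.0959] yaw 68.20772733088755 q6 -0.7443700098014197 F [-2.6026  1.1124  8.8503] T [ 0.1993  0.9319 -0.0984] Ftool [-8.8481  2.8364  0.0696] 0.04905098774659252 0.20296460017561913
```

play_rows --motion '[[[-0.01,0,0,0,0,0,255],[-0.01,0,0,0,0,0,255],[0,0,0,0,0,0,255]]]'

```text
clock: 9.22
position: [0.5144, 0.0256, 0.096]
ee_rot: [[-0.001, -0.936, 0.353], [0.001, 0.353, 0.936], [-1.0, 0.001, 0.0]]
wrist_force: [-4.1, 1.6, 7.5]
gripper_width: 0.0491
```

```bash
python3 st.py
```

```text
9.2167 [0.5144 0.0256 0.096 ] yaw 69.31970058653597 q6 -0.7248122607036567 F [-4.1138  1.6379  7.5057] T [ 0.3145  0.9567 -0.3343] Ftool [-7.502   4.4333  0.0826] 0.049136006060586504 0.38745084777474403
```

play_rows --motion '[[[-0.01,0,0,0,0,0,255],[-0.01,0,0,0,0,0,255],[0,0,0,0,0,0,255]]]'

```text
clock: 9.47
position: [0.5144, 0.0256, 0.0959]
ee_rot: [[-0.001, -0.942, 0.334], [0.001, 0.334, 0.942], [-1.0, 0.001, 0.0]]
wrist_force: [-2.4, 0.5, 7.0]
gripper_width: 0.0493
```

```bash
python3 st.py
```

```text
9.4667 [0.5144 0.0256 0.0959] yaw 70.4657054757769 q6 -0.7047525490041616 F [-2.3731  0.4939  6.9912] T [ 0.2548  0.9375 -0.515 ] Ftool [-6.9893  2.4076 -0.3251] 0.04934015280044854 0.5153055489063263
```

play_rows --motion '[[[-0.01,0,0,0,0,0,255],[0,0,0,0,0,0,255]]]'

```text
clock: 9.63
position: [0.5144, 0.0257, 0.0959]
ee_rot: [[-0.001, -0.945, 0.327], [0.001, 0.327, 0.945], [-1.0, 0.001, 0.001]]
wrist_force: [-0.6, 1.3, 8.2]
gripper_width: 0.0494
```

```bash
python3 st.py
```

```text
9.6333 [0.5144 0.0257 0.0959] yaw 70.9357256909312 q6 -0.6960936351641172 F [-0.5758  1.2514  8.1677] T [ 0.4921  0.9838 -0.1822] Ftool [-8.166   0.9599  1.0017] 0.049395030623689835 0.3799304645508528
```

play_rows --motion '[[[-0.01,0,0,0,0,0,255],[0,0,0,0,0,0,255]]]'

```text
clock: 9.8
position: [0.5144, 0.0256, 0.096]
ee_rot: [[-0.001, -0.949, 0.317], [0.001, 0.317, 0.949], [-1.0, 0.001, 0.001]]
wrist_force: [-2.6, 0.4, 8.0]
gripper_width: 0.0494
```

```bash
python3 st.py
```

```text
9.8 [0.5144 0.0256 0.096 ] yaw 71.54128692252011 q6 -0.6857333322398473 F [-2.6087  0.3852  7.98  ] T [ 0.2296  0.8956 -0.5837] Ftool [-7.9782  2.6031 -0.455 ] 0.049418396811834166 0.6731421500444412
```

play_rows --motion '[[[-0.01,0,0,0,0,0,255],[0,0,0,0,0,0,255]]]'

```text
clock: 9.97
position: [0.5143, 0.0256, 0.096]
ee_rot: [[-0.001, -0.952, 0.306], [0.001, 0.306, 0.952], [-1.0, 0.001, 0.0]]
wrist_force: [-4.1, -0.0, 8.0]
gripper_width: 0.0492
```

```bash
python3 st.py
```

```text
9.9667 [0.5143 0.0256 0.096 ] yaw 72.18710727741444 q6 -0.6747378974338849 F [-4.1236 -0.0095  7.9704] T [ 0.2757  0.9892 -0.4824] Ftool [-7.9674  3.9302 -1.267 ] 0.049197110386313754 0.45337021350860596
```

play_rows --motion '[[[-0.01,0,0,0,0,0,255],[0,0,0,0,0,0,255]]]'

```text
clock: 10.13
position: [0.5143, 0.0257, 0.096]
ee_rot: [[-0.001, -0.955, 0.296], [0.001, 0.296, 0.955], [-1.0, 0.001, 0.0]]
wrist_force: [-3.8, 0.3, 6.3]
gripper_width: 0.0493
```

```bash
python3 st.py
```

```text
10.1333 [0.5143 0.0257 0.096 ] yaw 72.76910523035131 q6 -0.6646363811279887 F [-3.7517  0.3273  6.334 ] T [ 0.3471  1.0205 -0.2079] Ftool [-6.3308  3.6863 -0.7962] 0.049329895633780714 0.2607999835163355
```

play_rows --motion '[[[-0.01,0,0,0,0,0,255],[-0.01,0,0,0,0,0,255],[0,0,0,0,0,0,255]]]'

```text
clock: 10.38
position: [0.5143, 0.0257, 0.096]
ee_rot: [[-0.001, -0.961, 0.278], [0.001, 0.278, 0.961], [-1.0, 0.001, 0.001]]
wrist_force: [-2.7, 1.2, 7.5]
gripper_width: 0.0494
```

```bash
python3 st.py
```

```text
10.3833 [0.5143 0.0257 0.096 ] yaw 73.88323924648842 q6 -0.6450593010345244 F [-2.6816  1.1557  7.5347] T [ 0.2731  1.0692 -0.3072] Ftool [-7.5318  2.9041  0.3699] 0.049432241822314545 0.40213923901319504
```

play_rows --motion '[[[-0.01,0,0,0,0,0,255],[-0.01,0,0,0,0,0,255],[0,0,0,0,0,0,255]]]'

```text
clock: 10.63
position: [0.5143, 0.0257, 0.0959]
ee_rot: [[-0.001, -0.966, 0.257], [0.001, 0.257, 0.966], [-1.0, 0.001, 0.0]]
wrist_force: [-1.2, 1.2, 4.4]
gripper_width: 0.0491
```

```bash
python3 st.py
```

```text
10.6333 [0.5143 0.0257 0.0959] yaw 75.10036351129412 q6 -0.624094441016993 F [-1.2426  1.2446  4.3571] T [ 0.4026  0.8776 -0.1799] Ftool [-4.3553  1.525   0.8849] 0.049113702779604626 0.230012652464211
```

play_rows --motion '[[[-0.01,0,0,0,0,0,255],[-0.01,0,0,0,0,0,255],[0,0,0,0,0,0,255]]]'

```text
clock: 10.88
position: [0.5143, 0.0257, 0.096]
ee_rot: [[-0.001, -0.971, 0.238], [0.0, 0.238, 0.971], [-1.0, 0.001, 0.0]]
wrist_force: [-3.7, 0.3, 8.5]
gripper_width: 0.0493
```

```bash
python3 st.py
```

```text
10.8833 [0.5143 0.0257 0.096 ] yaw 76.25425888317024 q6 -0.6040469126407071 F [-3.7257  0.3196  8.4935] T [ 0.3914  1.1215 -0.0295] Ftool [-8.4894  3.7046 -0.5733] 0.0492916327906328 0.11813105084002018
```

play_rows --motion '[[[-0.02,0,0,0,0,0,255],[-0.02,0,0,0,0,0,255],[0,0,0,0,0,0,255]]]'

```text
clock: 11.13
position: [0.5142, 0.0257, 0.0959]
ee_rot: [[-0.001, -0.98, 0.198], [0.001, 0.198, 0.98], [-1.0, 0.001, 0.0]]
wrist_force: [-1.3, 1.1, 4.3]
gripper_width: 0.0495
```

```bash
python3 st.py
```

```text
11.1333 [0.5142 0.0257 0.0959] yaw 78.57612838337933 q6 -0.563524439140038 F [-1.2913  1.1442  4.2528] T [ 0.4793  0.8561 -0.074 ] Ftool [-4.2509  1.497   0.867 ] 0.0494983712556472 0.11502396315336227
```

play_rows --motion '[[[-0.02,0,0,0,0,0,255],[-0.02,0,0,0,0,0,255],[0,0,0,0,0,0,255]]]'

```text
clock: 11.38
position: [0.5142, 0.0257, 0.0959]
ee_rot: [[-0.001, -0.987, 0.158], [0.0, 0.158, 0.987], [-1.0, 0.001, 0.0]]
wrist_force: [-4.8, 0.9, 11.6]
gripper_width: 0.0492
```

```bash
python3 st.py
```

```text
11.3833 [0.5142 0.0257 0.0959] yaw 80.8897633100493 q6 -0.5232956753632383 F [-4.7985  0.9046 11.5579] T [ 0.4668  1.7112 -0.0201] Ftool [-11.5518   4.8957   0.1349] 0.049165032675283146 0.05584911326877773
```

play_rows --motion '[[[-0.02,0,0,0,0,0,255],[-0.02,0,0,0,0,0,255],[0,0,0,0,0,0,255]]]'

```text
clock: 11.63
position: [0.5141, 0.0257, 0.0959]
ee_rot: [[-0.001, -0.993, 0.118], [0.0, 0.118, 0.993], [-1.0, 0.001, 0.0]]
wrist_force: [-4.4, 2.0, 10.4]
gripper_width: 0.0491
```

```bash
python3 st.py
```

```text
11.6333 [0.5141 0.0257 0.0959] yaw 83.20536798537884 q6 -0.48299287879918146 F [-4.4256  2.0404 10.4068] T [ 0.5248  1.5024 -0.0461] Ftool [-10.4002   4.6507   1.5026] 0.049080587898117145 0.005080130504211411
```

play_rows --motion '[[[-0.02,0,0,0,0,0,255],[-0.02,0,0,0,0,0,255],[0,0,0,0,0,0,255]]]'

```text
clock: 11.88
position: [0.5141, 0.0257, 0.096]
ee_rot: [[-0.002, -0.997, 0.078], [0.0, 0.078, 0.997], [-1.0, 0.002, -0.0]]
wrist_force: [-4.1, 1.3, 9.5]
gripper_width: 0.0493
```

```bash
python3 st.py
```

```text
11.8833 [0.5141 0.0257 0.096 ] yaw 85.51526527192357 q6 -0.44277461368463655 F [-4.11    1.3065  9.4878] T [0.4837 1.4231 0.0656] Ftool [-9.4814  4.214   0.9809] 0.04926695045347361 -0.0030088332277955487
```

play_rows --motion '[[[-0.02,0,0,0,0.05,0,255],[-0.02,0,0,0,0,0,255],[0,0,0,0,0,0,255]]]'

```text
clock: 12.13
position: [0.514, 0.0257, 0.096]
ee_rot: [[-0.001, -0.999, 0.038], [0.0, 0.038, 0.999], [-1.0, 0.001, 0.0]]
wrist_force: [-1.4, 0.4, 2.8]
gripper_width: 0.0494
```

```bash
python3 st.py
```

```text
12.1333 [0.514  0.0257 0.096 ] yaw 87.84041854150136 q6 -0.4028810658423931 F [-1.3574  0.3859  2.8182] T [0.3041 0.8068 0.2416] Ftool [-2.8173  1.3728  0.3346] 0.049386319910987735 -0.1622052351012826
```

play_rows --motion '[[[-0.02,0,0,0,0,0,255],[-0.02,0,0,0,0,0,255],[0,0,0,0,0,0,255]]]'

```text
clock: 12.38
position: [0.5139, 0.0257, 0.096]
ee_rot: [[-0.001, -1.0, -0.003], [0.0, -0.003, 1.0], [-1.0, 0.001, 0.0]]
wrist_force: [-0.9, 0.7, 2.4]
gripper_width: 0.0495
```

```bash
python3 st.py
```

```text
12.3833 [0.5139 0.0257 0.096 ] yaw 90.1467621474052 q6 -0.36261424972459655 F [-0.9101  0.6925  2.3709] T [0.3063 0.5296 0.366 ] Ftool [-2.3702  0.9101  0.6949] 0.04952207135500492 -0.29216067865490913
```

play_rows --motion '[[[-0.02,0,0,0,0,0,255],[0,0,0,0,0,0,255]]]'

```text
clock: 12.55
position: [0.514, 0.0257, 0.0959]
ee_rot: [[-0.001, -1.0, -0.023], [-0.0, -0.023, 1.0], [-1.0, 0.001, -0.0]]
wrist_force: [-2.5, 1.3, 6.2]
gripper_width: 0.0492
```

```bash
python3 st.py
```

```text
12.55 [0.514  0.0257 0.0959] yaw 91.34096790531011 q6 -0.34194762994203365 F [-2.4996  1.3496  6.2108] T [0.5138 1.0983 0.7412] Ftool [-6.2089  2.4726  1.4071] 0.04924326507367288 -0.6642173789441586
```

play_rows --motion '[[[-0.02,0,0,0,0,0,255],[0,0,0,0,0,0,255]]]'

```text
clock: 12.72
position: [0.5139, 0.0257, 0.0959]
ee_rot: [[-0.001, -0.999, -0.043], [-0.0, -0.043, 0.999], [-1.0, 0.001, -0.0]]
wrist_force: [-1.6, 0.9, 3.3]
gripper_width: 0.0493
```

```bash
python3 st.py
```

```text
12.7167 [0.5139 0.0257 0.0959] yaw 92.44531647538642 q6 -0.3226062450841898 F [-1.6164  0.9167  3.2754] T [0.3101 0.6537 0.378 ] Ftool [-3.2741  1.5788  0.9847] 0.04932994391524693 -0.24171039462089539
```

play_rows --motion '[[[-0.01,0,0,0,0,0,255],[-0.01,0,0,0,0,0,255],[0,0,0,0,0,0,255]]]'

```text
clock: 12.97
position: [0.514, 0.0257, 0.096]
ee_rot: [[-0.001, -0.998, -0.062], [0.0, -0.062, 0.998], [-1.0, 0.001, 0.0]]
wrist_force: [-1.5, 0.7, 7.1]
gripper_width: 0.0493
```

```bash
python3 st.py
```

```text
12.9667 [0.514  0.0257 0.096 ] yaw 93.55030075204921 q6 -0.30318990178796806 F [-1.5018  0.6735  7.0813] T [0.355  1.0334 0.2715] Ftool [-7.0803  1.4619  0.7662] 0.0492988297043853 -0.2607924398034811
```

play_rows --motion '[[[-0.01,0,0,0,0,0,255],[-0.01,0,0,0,0,0,255],[0,0,0,0,0,0,255]]]'

```text
clock: 13.22
position: [0.5139, 0.0257, 0.0959]
ee_rot: [[-0.001, -0.997, -0.081], [0.0, -0.081, 0.997], [-1.0, 0.001, 0.0]]
wrist_force: [-2.1, 1.1, 6.5]
gripper_width: 0.0492
```

```bash
python3 st.py
```

```text
13.2167 [0.5139 0.0257 0.0959] yaw 94.64369790609891 q6 -0.2838578426115512 F [-2.0532  1.0547  6.5435] T [0.2964 1.088  0.0763] Ftool [-6.5418  1.9657  1.2194] 0.049239739121352474 -0.05847973166964948
```

play_rows --motion '[[[-0.01,0,0,0,0,0,255],[-0.01,0,0,0,0,0,255],[0,0,0,0,0,0,255]]]'

```text
clock: 13.47
position: [0.5139, 0.0257, 0.0959]
ee_rot: [[-0.001, -0.995, -0.1], [0.0, -0.1, 0.995], [-1.0, 0.001, 0.0]]
wrist_force: [-2.8, 1.5, 6.8]
gripper_width: 0.0495
```

```bash
python3 st.py
```

```text
13.4667 [0.5139 0.0257 0.0959] yaw 95.76381155094367 q6 -0.2641123419395267 F [-2.8432  1.5182  6.7698] T [ 0.3419  1.0581 -0.0091] Ftool [-6.7672  2.6812  1.7989] 0.04948371953639475 0.030418778769671917
```

play_rows --motion '[[[-0.01,0,0,0,0,0,255],[-0.01,0,0,0,0,0,255],[0,0,0,0,0,0,255]]]'

```text
clock: 13.72
position: [0.5139, 0.0257, 0.0959]
ee_rot: [[-0.001, -0.993, -0.12], [0.0, -0.12, 0.993], [-1.0, 0.001, 0.001]]
wrist_force: [-2.7, 1.3, 7.2]
gripper_width: 0.0497
```

```bash
python3 st.py
```

```text
13.7167 [0.5139 0.0257 0.0959] yaw 96.86522818729115 q6 -0.24472000663033297 F [-2.6961  1.3225  7.2355] T [ 0.2885  1.0694 -0.1655] Ftool [-7.2329  2.5235  1.6395] 0.049693291600222435 0.1943518314510584
```

play_rows --motion '[[[-0.01,0,0,0,0,0,255],[0,0,0,0,0,0,255]]]'

```text
clock: 13.88
position: [0.5139, 0.0257, 0.0959]
ee_rot: [[-0.001, -0.992, -0.129], [0.001, -0.129, 0.992], [-1.0, 0.001, 0.001]]
wrist_force: [-3.3, -0.1, 7.2]
gripper_width: 0.0492
```

```bash
python3 st.py
```

```text
13.8833 [0.5139 0.0257 0.0959] yaw 97.40936029474769 q6 -0.23511196935686016 F [-3.2635 -0.0696  7.1999] T [ 0.2693  0.976  -0.2644] Ftool [-7.1975  3.2499  0.3566] 0.04916351731986903 0.3053104877471924
```

play_rows --motion '[[[-0.01,0,0,0,0,0,255],[0,0,0,0,0,0,255]]]'

```text
clock: 14.05
position: [0.5139, 0.0257, 0.0959]
ee_rot: [[-0.001, -0.99, -0.138], [0.001, -0.138, 0.99], [-1.0, 0.001, 0.001]]
wrist_force: [-2.4, 2.0, 7.9]
gripper_width: 0.0492
```

```bash
python3 st.py
```

```text
14.05 [0.5139 0.0257 0.0959] yaw 97.9534466377226 q6 -0.2254198665388329 F [-2.3915  1.9799  7.8926] T [ 0.3212  1.0757 -0.3795] Ftool [-7.8895  2.0991  2.298 ] 0.04915478256218408 0.4182890709489584
```

play_rows --motion '[[[-0.01,0,0,0,0,0,255],[0,0,0,0,0,0,255]]]'

```text
clock: 14.22
position: [0.5138, 0.0257, 0.0959]
ee_rot: [[-0.001, -0.989, -0.149], [0.001, -0.149, 0.989], [-1.0, 0.001, 0.001]]
wrist_force: [-2.2, 1.5, 8.1]
gripper_width: 0.0491
```

```bash
python3 st.py
```

```text
14.2167 [0.5138 0.0257 0.0959] yaw 98.55226839457413 q6 -0.21508406781223371 F [-2.2357  1.5467  8.1323] T [ 0.3073  1.1144 -0.4182] Ftool [-8.1295  1.9872  1.8677] 0.04906644072734256 0.4032510705292225
```

play_rows --motion '[[[-0.01,0,0,0,0,0,255],[0,0,0,0,0,0,255]]]'

```text
clock: 14.38
position: [0.5138, 0.0256, 0.096]
ee_rot: [[-0.001, -0.987, -0.159], [0.001, -0.159, 0.987], [-1.0, 0.001, 0.001]]
wrist_force: [-2.8, 0.4, 5.6]
gripper_width: 0.0493
```

```bash
python3 st.py
```

```text
14.3833 [0.5138 0.0256 0.096 ] yaw 99.12953409251057 q6 -0.20496976677085368 F [-2.7694  0.3776  5.6258] T [ 0.2544  1.1389 -0.2647] Ftool [-5.623   2.6791  0.8162] 0.04930612271267521 0.24299031123518944
```

play_rows --motion '[[[-0.02,0,0,0,0,0,255],[-0.02,0,0,0,0,0,255],[0,0,0,0,0,0,255]]]'

```text
clock: 14.63
position: [0.5138, 0.0257, 0.096]
ee_rot: [[-0.001, -0.98, -0.198], [0.001, -0.198, 0.98], [-1.0, 0.001, 0.001]]
wrist_force: [-1.3, 0.2, 3.4]
gripper_width: 0.0492
```

```bash
python3 st.py
```

```text
14.6333 [0.5138 0.0257 0.096 ] yaw 101.44427754975187 q6 -0.16463077723004232 F [-1.3084  0.2417  3.3686] T [ 0.1651  0.7775 -0.283 ] Ftool [-3.367   1.2376  0.499 ] 0.04916953472872468 0.345664881169796
```

play_rows --motion '[[[-0.02,0,0,0,0,0,255],[-0.02,0,0,0,0,0,255],[0,0,0,0,0,0,255]]]'

```text
clock: 14.88
position: [0.5137, 0.0257, 0.0959]
ee_rot: [[-0.001, -0.971, -0.238], [0.0, -0.238, 0.971], [-1.0, 0.001, 0.001]]
wrist_force: [-0.9, 0.3, 5.1]
gripper_width: 0.0494
```

```bash
python3 st.py
```

```text
14.8833 [0.5137 0.0257 0.0959] yaw 103.75475411659768 q6 -0.1244100771706717 F [-0.9296  0.2897  5.0813] T [ 0.0803  0.8267 -0.2095] Ftool [-5.0801  0.8394  0.5059] 0.04938446818419313 0.28383328579366207
```

play_rows --motion '[[[-0.02,0,0,0,0,0,255],[-0.02,0,0,0,0,0,255],[0,0,0,0,0,0,255]]]'

```text
clock: 15.13
position: [0.5137, 0.0256, 0.0959]
ee_rot: [[-0.001, -0.961, -0.277], [0.0, -0.277, 0.961], [-1.0, 0.001, 0.001]]
wrist_force: [-1.1, 1.5, 7.1]
gripper_width: 0.0491
```

```bash
python3 st.py
```

```text
15.1333 [0.5137 0.0256 0.0959] yaw 106.06327784131527 q6 -0.08419389616648153 F [-1.1457  1.5368  7.1213] T [ 0.2173  1.0964 -0.2028] Ftool [-7.1194  0.6838  1.7983] 0.049110982312576934 0.305946646258235
```

play_rows --motion '[[[-0.02,0,0,0,0,0,255],[-0.02,0,0,0,0,0,255],[0,0,0,0,0,0,255]]]'

```text
clock: 15.38
position: [0.5137, 0.0256, 0.0959]
ee_rot: [[-0.001, -0.949, -0.315], [0.0, -0.315, 0.949], [-1.0, 0.001, 0.001]]
wrist_force: [-4.0, 1.4, 13.0]
gripper_width: 0.0492
```

```bash
python3 st.py
```

```text
15.3833 [0.5137 0.0256 0.0959] yaw 108.37782288648526 q6 -0.043940585901569205 F [-3.9972  1.4104 12.958 ] T [ 0.5324  1.7417 -0.0615] Ftool [-12.9522   3.3653   2.6061] 0.049175695958815595 0.17717075999826193
```

play_rows --motion '[[[-0.02,0,0,0,0,0,255],[-0.02,0,0,0,0,0,255],[0,0,0,0,0,0,255]]]'

```text
clock: 15.63
position: [0.5136, 0.0256, 0.0959]
ee_rot: [[-0.002, -0.935, -0.353], [-0.0, -0.353, 0.935], [-1.0, 0.002, 0.001]]
wrist_force: [-3.2, 1.6, 9.9]
gripper_width: 0.0497
```

```bash
python3 st.py
```

```text
15.6333 [0.5136 0.0256 0.0959] yaw 110.69263300795154 q6 -0.00368851104656763 F [-3.2021  1.553   9.9105] T [0.5275 1.474  0.0228] Ftool [-9.9053  2.4618  2.5897] 0.049684704982344 0.08670680690556765
```

play_rows --motion '[[[-0.02,0,0,0,0,0,255],[-0.02,0,0,0,0,0,255],[0,0,0,0,0,0,255]]]'

```text
clock: 15.88
position: [0.5136, 0.0256, 0.096]
ee_rot: [[-0.002, -0.92, -0.391], [-0.0, -0.391, 0.92], [-1.0, 0.001, 0.001]]
wrist_force: [-2.1, 0.8, 2.9]
gripper_width: 0.0492
```

```bash
python3 st.py
```

```text
15.8833 [0.5136 0.0256 0.096 ] yaw 113.00954978135385 q6 0.036665341170868504 F [-2.117   0.8189  2.9423] T [0.1492 1.0952 0.126 ] Ftool [-2.9391  1.6328  1.5829] 0.0491758239498877 -0.0950867123901844
```

play_rows --motion '[[[-0.02,0,0,0,0,0,255],[0,0,0,0,0,0,255]]]'

```text
clock: 16.05
position: [0.5136, 0.0256, 0.0959]
ee_rot: [[-0.001, -0.913, -0.409], [-0.0, -0.409, 0.913], [-1.0, 0.001, 0.001]]
wrist_force: [-4.2, 1.5, 10.8]
gripper_width: 0.0495
```

```bash
python3 st.py
```

```text
16.05 [0.5136 0.0256 0.0959] yaw 114.14638298690242 q6 0.05653631451102634 F [-4.2316  1.5482 10.7646] T [0.5016 1.6109 0.2074] Ftool [-10.7585   3.2426   3.1497] 0.04947333511715072 -0.053223572904244065
```

play_rows --motion '[[[-0.02,0,0,0,0,0,255],[0,0,0,0,0,0,255]]]'

```text
clock: 16.22
position: [0.5136, 0.0255, 0.0959]
ee_rot: [[-0.002, -0.904, -0.427], [-0.0, -0.427, 0.904], [-1.0, 0.002, 0.001]]
wrist_force: [-4.4, 1.6, 10.7]
gripper_width: 0.0496
```

```bash
python3 st.py
```

```text
16.2167 [0.5136 0.0255 0.0959] yaw 115.30373912361071 q6 0.0766808982586294 F [-4.4303  1.5717 10.6608] T [0.3592 1.7116 0.106 ] Ftool [-10.6536   3.35     3.3207] 0.04955329504279443 0.044197674142196774
```

play_rows --motion '[[[-0.02,0,0,0,0,0,255],[0,0,0,0,0,0,255]]]'

```text
clock: 16.38
position: [0.5135, 0.0255, 0.0959]
ee_rot: [[-0.002, -0.895, -0.446], [-0.0, -0.446, 0.895], [-1.0, 0.002, 0.001]]
wrist_force: [-5.1, 1.3, 9.7]
gripper_width: 0.0493
```

```bash
python3 st.py
```

```text
16.3833 [0.5135 0.0255 0.0959] yaw 116.46532046204986 q6 0.09687506318207204 F [-5.0955  1.3256  9.7327] T [0.4579 1.5127 0.1487] Ftool [-9.7243  3.9866  3.4631] 0.049282656587800955 -0.05494557903148234
```

play_rows --motion '[[[-0.02,0,0,0,0,0,255],[0,0,0,0,0,0,255]]]'

```text
clock: 16.55
position: [0.5135, 0.0255, 0.0959]
ee_rot: [[-0.002, -0.886, -0.464], [-0.0, -0.464, 0.886], [-1.0, 0.002, 0.001]]
wrist_force: [-4.0, 1.5, 9.9]
gripper_width: 0.0497
```

```bash
python3 st.py
```

```text
16.55 [0.5135 0.0255 0.0959] yaw 117.62064620738288 q6 0.11699156332045509 F [-4.0025  1.548   9.9243] T [0.3474 1.4954 0.1615] Ftool [-9.9177  2.8454  3.233 ] 0.04971514218074372 -0.0822718651033938
```

play_rows --motion '[[[-0.02,0,0,0,0,0,255],[0,0,0,0,0,0,255]]]'

```text
clock: 16.72
position: [0.5135, 0.0255, 0.096]
ee_rot: [[-0.002, -0.877, -0.481], [-0.0, -0.481, 0.877], [-1.0, 0.002, 0.001]]
wrist_force: [-4.3, 0.1, 8.8]
gripper_width: 0.0492
```

```bash
python3 st.py
```

```text
16.7167 [0.5135 0.0255 0.096 ] yaw 118.77228428114 q6 0.13708541108928893 F [-4.3234  0.1486  8.8187] T [0.3625 1.5318 0.2484] Ftool [-8.8115  3.7323  2.2162] 0.04918339791279461 -0.10746961925178766
```

play_rows --motion '[[[-0.01,0,0,0,0,0,255],[-0.01,0,0,0,0,0,255],[0,0,0,0,0,0,255]]]'

```text
clock: 16.97
position: [0.5135, 0.0256, 0.096]
ee_rot: [[-0.002, -0.867, -0.499], [-0.0, -0.499, 0.867], [-1.0, 0.002, 0.001]]
wrist_force: [-4.3, 2.1, 9.3]
gripper_width: 0.0489
```

```bash
python3 st.py
```

```text
16.9667 [0.5135 0.0256 0.096 ] yaw 119.91733313650928 q6 0.15702673730475816 F [-4.2513  2.0503  9.3151] T [0.2968 1.4209 0.3947] Ftool [-9.3085  2.6766  3.9034] 0.048938326137868554 -0.3581738658249378
```

play_rows --motion '[[[-0.01,0,0,0,0,0,255],[-0.01,0,0,0,0,0,255],[0,0,0,0,0,0,255]]]'

```text
clock: 17.22
position: [0.5135, 0.0255, 0.096]
ee_rot: [[-0.002, -0.856, -0.517], [-0.0, -0.517, 0.856], [-1.0, 0.002, 0.001]]
wrist_force: [-3.5, 0.9, 8.5]
gripper_width: 0.0492
```

```bash
python3 st.py
```

```text
17.2167 [0.5135 0.0255 0.096 ] yaw 121.11019806865636 q6 0.17768052176797938 F [-3.4586  0.8865  8.4759] T [0.3664 1.3413 0.6223] Ftool [-8.4706  2.5163  2.5507] 0.0491684772825265 -0.5677985027432442
```

play_rows --motion '[[[-0.01,0,0,0,0,0,255],[-0.01,0,0,0,0,0,255],[0,0,0,0,0,0,255]]]'

```text
clock: 17.47
position: [0.5134, 0.0255, 0.096]
ee_rot: [[-0.002, -0.846, -0.533], [-0.0, -0.533, 0.846], [-1.0, 0.002, 0.001]]
wrist_force: [-4.1, 0.8, 8.6]
gripper_width: 0.0495
```

```bash
python3 st.py
```

```text
17.4667 [0.5134 0.0255 0.096 ] yaw 122.23438550958213 q6 0.1973808042715526 F [-4.0928  0.7843  8.5925] T [0.3139 1.3825 0.4983] Ftool [-8.5861  3.0568  2.8517] 0.04951309900797285 -0.44922773726284504
```

play_rows --motion '[[[-0.01,0,0,0,0,0,255],[-0.01,0,0,0,0,0,255],[0,0,0,0,0,0,255]]]'

```text
clock: 17.72
position: [0.5135, 0.0255, 0.0959]
ee_rot: [[-0.002, -0.835, -0.55], [-0.0, -0.55, 0.835], [-1.0, 0.002, 0.001]]
wrist_force: [-3.6, -0.5, 7.8]
gripper_width: 0.0495
```

```bash
python3 st.py
```

```text
17.7167 [0.5135 0.0255 0.0959] yaw 123.34137060959202 q6 0.21687131363946743 F [-3.6328 -0.524   7.8288] T [0.2529 1.345  0.392 ] Ftool [-7.8224  3.3353  1.5647] 0.049515087010880726 -0.29716470278799534
```

play_rows --motion '[[[-0.01,0,0,0,0,0,255],[-0.01,0,0,0,0,0,255],[0,0,0,0,0,0,255]]]'

```text
clock: 17.97
position: [0.5134, 0.0255, 0.0959]
ee_rot: [[-0.002, -0.825, -0.566], [-0.0, -0.566, 0.825], [-1.0, 0.002, 0.001]]
wrist_force: [-4.2, 0.7, 7.6]
gripper_width: 0.0494
```

```bash
python3 st.py
```

```text
17.9667 [0.5134 0.0255 0.0959] yaw 124.44644984840525 q6 0.2363191280063267 F [-4.2022  0.685   7.6343] T [0.1813 1.3164 0.1541] Ftool [-7.6267  3.0903  2.9486] 0.04942349582009295 -0.10908240219578147
```

play_rows --motion '[[[-0.01,0,0,0,0,0,255],[0,0,0,0,0,0,255]]]'

```text
clock: 18.13
position: [0.5134, 0.0255, 0.0959]
ee_rot: [[-0.002, -0.819, -0.574], [-0.0, -0.574, 0.819], [-1.0, 0.002, 0.001]]
wrist_force: [-3.9, 0.1, 8.6]
gripper_width: 0.0494
```

```bash
python3 st.py
```

```text
18.1333 [0.5134 0.0255 0.0959] yaw 125.00466543868723 q6 0.24617534935157637 F [-3.8799  0.1099  8.6486] T [0.2171 1.3705 0.1052] Ftool [-8.6416  3.1284  2.3237] 0.049374032563839064 -0.10007564909756184
```

play_rows --motion '[[[-0.01,0,0,0,0,0,255],[0,0,0,0,0,0,255]]]'

```text
clock: 18.3
position: [0.5135, 0.0255, 0.0959]
ee_rot: [[-0.002, -0.813, -0.582], [-0.0, -0.582, 0.813], [-1.0, 0.002, 0.001]]
wrist_force: [-3.5, 1.2, 8.9]
gripper_width: 0.0493
```

```bash
python3 st.py
```

```text
18.3 [0.5135 0.0255 0.0959] yaw 125.56515958986411 q6 0.25594420223773984 F [-3.5244  1.2221  8.9352] T [0.1276 1.3705 0.0671] Ftool [-8.929   2.1698  3.0525] 0.04930328710747686 -0.005448694573715329
```

play_rows --motion '[[[-0.01,0,0,0,0,0,255],[0,0,0,0,0,0,255]]]'

```text
clock: 18.47
position: [0.5134, 0.0254, 0.0959]
ee_rot: [[-0.002, -0.808, -0.589], [-0.0, -0.589, 0.808], [-1.0, 0.002, 0.001]]
wrist_force: [-4.3, 0.7, 8.4]
gripper_width: 0.0492
```

```bash
python3 st.py
```

```text
18.4667 [0.5134 0.0254 0.0959] yaw 126.11283384015753 q6 0.26566622870076706 F [-4.2861  0.6741  8.4261] T [ 0.1707  1.3232 -0.0625] Ftool [-8.4181  3.0782  3.0796] 0.0491864438705821 0.08236951427534223
```

play_rows --motion '[[[-0.01,0,0,0,0,0,255],[0,0,0,0,0,0,255]]]'

```text
clock: 18.63
position: [0.5134, 0.0255, 0.0959]
ee_rot: [[-0.002, -0.802, -0.597], [0.0, -0.597, 0.802], [-1.0, 0.001, 0.001]]
wrist_force: [-4.1, 0.7, 8.8]
gripper_width: 0.0493
```

```bash
python3 st.py
```

```text
18.6333 [0.5134 0.0255 0.0959] yaw 126.66882831662669 q6 0.27543568011464664 F [-4.1395  0.7442  8.8235] T [ 0.1643  1.2981 -0.1191] Ftool [-8.816   2.8885  3.0787] 0.04934663616681644 0.14752234797924757
```

play_rows --motion '[[[-0.01,0,0,0,0,0,255],[0,0,0,0,0,0,255]]]'

```text
clock: 18.8
position: [0.5134, 0.0254, 0.0959]
ee_rot: [[-0.002, -0.796, -0.605], [0.0, -0.605, 0.796], [-1.0, 0.002, 0.001]]
wrist_force: [-3.2, 1.1, 8.3]
gripper_width: 0.0495
```

```bash
python3 st.py
```

```text
18.8 [0.5134 0.0254 0.0959] yaw 127.21339376094451 q6 0.2850723185281722 F [-3.2254  1.0787  8.2775] T [ 0.0945  1.281  -0.197 ] Ftool [-8.2712  1.9289  2.8197] 0.04945759158098559 0.26175144128501415
```

play_rows --motion '[[[-0.01,0,0,0,0,0,255],[0,0,0,0,0,0,255]]]'

```text
clock: 18.97
position: [0.5134, 0.0254, 0.0959]
ee_rot: [[-0.002, -0.791, -0.612], [0.0, -0.612, 0.791], [-1.0, 0.001, 0.001]]
wrist_force: [-3.9, -0.0, 8.4]
gripper_width: 0.0496
```

```bash
python3 st.py
```

```text
18.9667 [0.5134 0.0254 0.0959] yaw 127.7568133436119 q6 0.2946851776808902 F [-3.9493 -0.0383  8.3915] T [ 0.0572  1.3229 -0.2951] Ftool [-8.3837  3.1582  2.3988] 0.04960328516853734 0.37621566094458103
```

play_rows --motion '[[[-0.01,0,0,0,0,0,255],[0,0,0,0,0,0,255]]]'

```text
clock: 19.13
position: [0.5134, 0.0254, 0.0959]
ee_rot: [[-0.002, -0.785, -0.62], [0.0, -0.62, 0.785], [-1.0, 0.001, 0.001]]
wrist_force: [-3.2, 1.0, 9.0]
gripper_width: 0.0493
```

```bash
python3 st.py
```

```text
19.1333 [0.5134 0.0254 0.0959] yaw 128.30100123371557 q6 0.30428360866157544 F [-3.1979  1.0424  8.9929] T [ 0.053   1.3659 -0.4409] Ftool [-8.9863  1.8767  2.8123] 0.049284954299544284 0.4898887127637863
```

play_rows --motion '[[[-0.01,0,0,0,0,0,255],[0,0,0,0,0,0,255]]]'

```text
clock: 19.3
position: [0.5134, 0.0254, 0.0959]
ee_rot: [[-0.002, -0.779, -0.627], [0.0, -0.627, 0.779], [-1.0, 0.001, 0.001]]
wrist_force: [-3.8, 0.6, 8.1]
gripper_width: 0.0493
```

```bash
python3 st.py
```

```text
19.3 [0.5134 0.0254 0.0959] yaw 128.8461216280705 q6 0.31395751159650437 F [-3.8105  0.5795  8.096 ] T [ 0.078   1.4427 -0.5703] Ftool [-8.0882  2.6158  2.8531] 0.04928038722837812 0.6009978801012039
```

play_rows --motion '[[[-0.01,0,0,0,0,0,255],[0,0,0,0,0,0,255]]]'

```text
clock: 19.47
position: [0.5133, 0.0254, 0.0959]
ee_rot: [[-0.002, -0.772, -0.636], [0.0, -0.636, 0.772], [-1.0, 0.001, 0.001]]
wrist_force: [-4.4, 1.2, 7.5]
gripper_width: 0.0492
```

```bash
python3 st.py
```

```text
19.4667 [0.5133 0.0254 0.0959] yaw 129.47809524329506 q6 0.32479156740616 F [-4.4173  1.1866  7.5382] T [ 0.0867  1.3823 -0.3773] Ftool [-7.5291  2.6664  3.7347] 0.04920843251328964 0.3636930976063013
```

play_rows --motion '[[[-0.01,0,0,0,0,0,255],[0,0,0,0,0,0,255]]]'

```text
clock: 19.63
position: [0.5133, 0.0254, 0.0959]
ee_rot: [[-0.002, -0.766, -0.643], [0.0, -0.643, 0.766], [-1.0, 0.001, 0.001]]
wrist_force: [-3.0, 0.9, 8.2]
gripper_width: 0.0493
```

```bash
python3 st.py
```

```text
19.6333 [0.5133 0.0254 0.0959] yaw 129.99979423225113 q6 0.33406501614639167 F [-3.0358  0.8911  8.2348] T [ 0.0937  1.3304 -0.5155] Ftool [-8.2286  1.7639  2.6461] 0.04925260547601176 0.5579524487257004
```

play_rows --motion '[[[-0.01,0,0,0,0,0,255],[0,0,0,0,0,0,255]]]'

```text
clock: 19.8
position: [0.5133, 0.0254, 0.0959]
ee_rot: [[-0.002, -0.76, -0.65], [0.0, -0.65, 0.76], [-1.0, 0.001, 0.002]]
wrist_force: [-3.4, 0.3, 8.5]
gripper_width: 0.0493
```

```bash
python3 st.py
```

```text
19.8 [0.5133 0.0254 0.0959] yaw 130.51486062753017 q6 0.3434333455547245 F [-3.4218  0.3258  8.5206] T [ 0.1138  1.3895 -0.6571] Ftool [-8.5138  2.3996  2.4844] 0.04928719434546198 0.7317793183028698
```

play_rows --motion '[[[-0.01,0,0,0,0,0,255],[0,0,0,0,0,0,255]]]'

```text
clock: 19.97
position: [0.5133, 0.0254, 0.0959]
ee_rot: [[-0.002, -0.754, -0.657], [0.001, -0.657, 0.754], [-1.0, 0.001, 0.002]]
wrist_force: [-3.5, 0.3, 9.3]
gripper_width: 0.0492
```

```bash
python3 st.py
```

```text
19.9667 [0.5133 0.0254 0.0959] yaw 131.0407971288044 q6 0.3528666181328609 F [-3.471   0.3419  9.2835] T [ 0.051   1.3    -0.8403] Ftool [-9.2766  2.4029  2.5532] 0.04918469959281192 0.9129778482019901
```

play_rows --motion '[[[-0.01,0,0,0,0,0,255],[0,0,0,0,0,0,255]]]'

```text
clock: 20.13
position: [0.5133, 0.0253, 0.0959]
ee_rot: [[-0.002, -0.748, -0.663], [0.001, -0.663, 0.748], [-1.0, 0.001, 0.002]]
wrist_force: [-4.0, 0.7, 8.7]
gripper_width: 0.0494
```

```bash
python3 st.py
```

```text
20.1333 [0.5133 0.0253 0.0959] yaw 131.55619645653323 q6 0.3622000355786817 F [-4.0349  0.7036  8.6615] T [-0.0022  1.3346 -1.0513] Ftool [-8.6534  2.5596  3.2194] 0.04943067530940856 1.102016530930996
```

The stop is felt: the torque now climbs steadily past 1 N m, after the four notches passed at about 46, 66, 95.5 and 125.7 degrees of tool yaw. Now I turn clockwise.

play_rows --motion '[[[0.03,0,0,0,0,0,255],[0.03,0,0,0,0,0,255],[0.03,0,0,0,0,0,255],[0,0,0,0,0,0,255]]]'

```text
clock: 20.47
position: [0.5134, 0.0254, 0.0959]
ee_rot: [[-0.002, -0.803, -0.596], [0.0, -0.596, 0.803], [-1.0, 0.001, 0.001]]
wrist_force: [-3.2, 1.2, 8.4]
gripper_width: 0.049
```

```bash
python3 st.py
```

```text
20.4667 [0.5134 0.0254 0.0959] yaw 126.58777279274925 q6 0.27409237321181773 F [-3.1827  1.2212  8.3809] T [ 0.0991  1.3766 -0.1455] Ftool [-8.375   1.8398  2.8871] 0.0490207971334708 0.034940983168780804
```

play_rows --motion '[[[0.03,0,0,0,0,0,255],[0.03,0,0,0,0,0,255],[0,0,0,0,0,0,255]]]'

```text
clock: 20.72
position: [0.5135, 0.0255, 0.0959]
ee_rot: [[-0.002, -0.836, -0.549], [-0.0, -0.549, 0.836], [-1.0, 0.002, 0.001]]
wrist_force: [-3.7, 0.6, 7.8]
gripper_width: 0.0492
```

```bash
python3 st.py
```

```text
20.7167 [0.5135 0.0255 0.0959] yaw 123.27369104388471 q6 0.21564984242362986 F [-3.653   0.5806  7.8142] T [0.1905 1.3048 0.2563] Ftool [-7.8079  2.7485  2.4952] 0.0491834789701349 -0.4137191455811262
```

play_rows --motion '[[[0.03,0,0,0,0,0,255],[0.03,0,0,0,0,0,255],[0.03,0,0,0,0,0,255],[0,0,0,0,0,0,255]]]'

```text
clock: 21.05
position: [0.5135, 0.0255, 0.096]
ee_rot: [[-0.002, -0.882, -0.472], [-0.0, -0.472, 0.882], [-1.0, 0.002, 0.0]]
wrist_force: [-3.4, -0.1, 7.7]
gripper_width: 0.0493
```

```bash
python3 st.py
```

```text
21.05 [0.5135 0.0255 0.096 ] yaw 118.15693710432886 q6 0.12611636318500744 F [-3.4252 -0.0931  7.7313] T [0.3052 1.3165 0.4295] Ftool [-7.7259  3.0758  1.5375] 0.04933278372431834 -0.5583185702562332
```

play_rows --motion '[[[0.03,0,0,0,0,0,255],[0.03,0,0,0,0,0,255],[0.03,0,0,0,0,0,255],[0,0,0,0,0,0,255]]]'

```text
clock: 21.38
position: [0.5136, 0.0256, 0.0959]
ee_rot: [[-0.002, -0.921, -0.389], [-0.0, -0.389, 0.921], [-1.0, 0.001, 0.001]]
wrist_force: [-1.9, 0.8, 7.2]
gripper_width: 0.0493
```

```bash
python3 st.py
```

```text
21.3833 [0.5136 0.0256 0.0959] yaw 112.88299315048822 q6 0.034555260047367135 F [-1.9431  0.8221  7.2482] T [0.1247 1.208  0.0809] Ftool [-7.2451  1.4811  1.5174] 0.04933101555113362 -0.16332027968019247
```

play_rows --motion '[[[0.03,0,0,0,0,0,255],[0.03,0,0,0,0,0,255],[0.03,0,0,0,0,0,255],[0,0,0,0,0,0,255]]]'

```text
clock: 21.72
position: [0.5137, 0.0256, 0.0959]
ee_rot: [[-0.001, -0.953, -0.304], [0.0, -0.304, 0.953], [-1.0, 0.001, 0.001]]
wrist_force: [-1.8, 0.5, 6.1]
gripper_width: 0.0491
```

```bash
python3 st.py
```

```text
21.7167 [0.5137 0.0256 0.0959] yaw 107.6851774611083 q6 -0.0559553515411517 F [-1.8332  0.5471  6.0768] T [ 0.0919  1.1119 -0.0931] Ftool [-6.0744  1.5872  1.0819] 0.04911803505874752 -0.06354368291795254
```

play_rows --motion '[[[0.03,0,0,0,0,0,255],[0.03,0,0,0,0,0,255],[0.03,0,0,0,0,0,255],[0,0,0,0,0,0,255]]]'

```text
clock: 22.05
position: [0.5138, 0.0256, 0.0959]
ee_rot: [[-0.001, -0.976, -0.216], [0.0, -0.216, 0.976], [-1.0, 0.001, 0.001]]
wrist_force: [-4.5, 2.0, 12.1]
gripper_width: 0.0491
```

```bash
python3 st.py
```

```text
22.05 [0.5138 0.0256 0.0959] yaw 102.47979578725877 q6 -0.14659443424426283 F [-4.4817  1.9795 12.0633] T [ 0.4592  1.6589 -0.3067] Ftool [-12.0574   3.96     2.9092] 0.049065518639102496 0.1694669108837843
```

play_rows --motion '[[[0.03,0,0,0,0,0,255],[0.03,0,0,0,0,0,255],[0,0,0,0,0,0,255]]]'

```text
clock: 22.3
position: [0.5138, 0.0256, 0.0959]
ee_rot: [[-0.001, -0.988, -0.157], [0.001, -0.157, 0.988], [-1.0, 0.001, 0.001]]
wrist_force: [-1.9, 0.9, 6.7]
gripper_width: 0.0491
```

```bash
python3 st.py
```

```text
22.3 [0.5138 0.0256 0.0959] yaw 99.03240505623693 q6 -0.206634781424213 F [-1.9433  0.9375  6.6915] T [ 0.2917  1.0966 -0.2878] Ftool [-6.6892  1.7776  1.2357] 0.04914012707205488 0.17360889818519354
```

play_rows --motion '[[[0.03,0,0,0,0,0,255],[0.03,0,0,0,0,0,255],[0,0,0,0,0,0,255]]]'

```text
clock: 22.55
position: [0.5139, 0.0257, 0.0959]
ee_rot: [[-0.001, -0.995, -0.099], [0.0, -0.099, 0.995], [-1.0, 0.001, 0.0]]
wrist_force: [-2.9, 0.5, 7.6]
gripper_width: 0.0494
```

```bash
python3 st.py
```

```text
22.55 [0.5139 0.0257 0.0959] yaw 95.69307468476059 q6 -0.2653890452520908 F [-2.8662  0.4654  7.6312] T [ 0.3345  1.0198 -0.0027] Ftool [-7.629   2.8109  0.7507] 0.04939065598028622 -0.15184622257947922
```

play_rows --motion '[[[0.03,0,0,0,0,0,255],[0.03,0,0,0,0,0,255],[0,0,0,0,0,0,255]]]'

```text
clock: 22.8
position: [0.5139, 0.0257, 0.096]
ee_rot: [[-0.001, -0.999, -0.041], [0.0, -0.041, 0.999], [-1.0, 0.001, 0.0]]
wrist_force: [-2.7, 1.6, 8.0]
gripper_width: 0.0492
```

```bash
python3 st.py
```

```text
22.8 [0.5139 0.0257 0.096 ] yaw 92.32556587954615 q6 -0.324594455781136 F [-2.6957  1.6227  7.9969] T [0.3868 1.0782 0.4107] Ftool [-7.9947  2.6339  1.7313] 0.049179084635154795 -0.5706378445029259
```

play_rows --motion '[[[0.03,0,0,0,0,0,255],[0.03,0,0,0,0,0,255],[0.03,0,0,0,0,0,255],[0,0,0,0,0,0,255]]]'

```text
clock: 23.13
position: [0.514, 0.0257, 0.0959]
ee_rot: [[-0.001, -0.999, 0.049], [0.0, 0.049, 0.999], [-1.0, 0.001, 0.0]]
wrist_force: [-2.4, 0.7, 7.3]
gripper_width: 0.0495
```

```bash
python3 st.py
```

```text
23.1333 [0.514  0.0257 0.0959] yaw 87.16293358303531 q6 -0.41470413459633293 F [-2.4353  0.6631  7.2806] T [0.4332 1.0693 0.5177] Ftool [-7.279   2.4697  0.542 ] 0.04946800747632967 -0.5734076723456383
```

play_rows --motion '[[[0.03,0,0,0,0,0,255],[0.03,0,0,0,0,0,255],[0.03,0,0,0,0,0,255],[0,0,0,0,0,0,255]]]'

```text
clock: 23.47
position: [0.5141, 0.0257, 0.0959]
ee_rot: [[-0.0, -0.99, 0.141], [0.001, 0.141, 0.99], [-1.0, 0.0, 0.001]]
wrist_force: [-1.8, 1.2, 6.4]
gripper_width: 0.0493
```

```bash
python3 st.py
```

```text
23.4667 [0.5141 0.0257 0.0959] yaw 81.88326285398692 q6 -0.5062093900247571 F [-1.772   1.2323  6.3879] T [ 0.3069  0.8935 -0.2233] Ftool [-6.3866  1.9307  0.9731] 0.04930782245205895 0.20165068097412586
```

play_rows --motion '[[[0.03,0,0,0,0,0,255],[0.03,0,0,0,0,0,255],[0.03,0,0,0,0,0,255],[0,0,0,0,0,0,255]]]'

```text
clock: 23.8
position: [0.5142, 0.0257, 0.0959]
ee_rot: [[-0.0, -0.973, 0.229], [0.001, 0.229, 0.973], [-1.0, 0.0, 0.001]]
wrist_force: [-0.5, 0.6, 7.4]
gripper_width: 0.0491
```

```bash
python3 st.py
```

```text
23.8 [0.5142 0.0257 0.0959] yaw 76.74550412247015 q6 -0.5959445222294661 F [-0.4852  0.5734  7.3696] T [0.1476 0.7629 0.0345] Ftool [-7.3693  0.605   0.4507] 0.04908422631057106 -0.15999360010027885
```

play_rows --motion '[[[0.03,0,0,0,0,0,255],[0.03,0,0,0,0,0,255],[0,0,0,0,0,0,255]]]'

```text
clock: 24.05
position: [0.5143, 0.0257, 0.0959]
ee_rot: [[0.0, -0.958, 0.288], [0.001, 0.288, 0.958], [-1.0, 0.0, 0.001]]
wrist_force: [-2.5, -0.8, 9.6]
gripper_width: 0.0495
```

```bash
python3 st.py
```

```text
24.05 [0.5143 0.0257 0.0959] yaw 73.26038778431108 q6 -0.6565513693275207 F [-2.4798 -0.763   9.6341] T [ 0.2085  1.0751 -0.1221] Ftool [-9.6351  2.1554 -1.4375] 0.049545515398380716 0.05661173025146127
```

play_rows --motion '[[[0.03,0,0,0,0,0,255],[0,0,0,0,0,0,255]]]'

```text
clock: 24.22
position: [0.5144, 0.0257, 0.0959]
ee_rot: [[0.0, -0.948, 0.317], [0.001, 0.317, 0.948], [-1.0, -0.0, 0.001]]
wrist_force: [-1.0, -0.1, 6.4]
gripper_width: 0.0494
```

```bash
python3 st.py
```

```text
24.2167 [0.5144 0.0257 0.0959] yaw 71.52455674781396 q6 -0.6868257159740174 F [-1.0181 -0.0727  6.4173] T [ 0.0914  0.6475 -0.6113] Ftool [-6.4177  0.9425 -0.3863] 0.04944822135831961 0.47990262508392334
```

play_rows --motion '[[[0.03,0,0,0,0,0,255],[0,0,0,0,0,0,255]]]'

```text
clock: 24.38
position: [0.5144, 0.0257, 0.0959]
ee_rot: [[0.0, -0.939, 0.345], [0.001, 0.345, 0.939], [-1.0, 0.0, 0.001]]
wrist_force: [-0.8, 0.3, 7.0]
gripper_width: 0.0492
```

```bash
python3 st.py
```

```text
24.3833 [0.5144 0.0257 0.0959] yaw 69.82072381912953 q6 -0.716525680580427 F [-0.8191  0.2669  6.9532] T [ 0.1152  0.6179 -0.4467] Ftool [-6.9532  0.861  -0.0263] 0.049244677468569045 0.29663773253560066
```

play_rows --motion '[[[0.03,0,0,0,0,0,255],[0,0,0,0,0,0,255]]]'

```text
clock: 24.55
position: [0.5144, 0.0257, 0.0959]
ee_rot: [[0.0, -0.928, 0.372], [0.001, 0.372, 0.928], [-1.0, -0.0, 0.001]]
wrist_force: [-0.4, 0.1, 5.2]
gripper_width: 0.0493
```

```bash
python3 st.py
```

```text
24.55 [0.5144 0.0257 0.0959] yaw 68.15337420924335 q6 -0.7458858154380609 F [-0.3557  0.0534  5.1549] T [ 0.094   0.6188 -0.2112] Ftool [-5.155   0.3495 -0.0793] 0.04925854580034631 0.05760528612881899
```

play_rows --motion '[[[0.03,0,0,0,0,0,255],[0,0,0,0,0,0,255]]]'

```text
clock: 24.72
position: [0.5144, 0.0257, 0.0959]
ee_rot: [[0.0, -0.917, 0.399], [0.0, 0.399, 0.917], [-1.0, -0.0, 0.0]]
wrist_force: [-0.4, 0.4, 5.2]
gripper_width: 0.0496
```

```bash
python3 st.py
```

```text
24.7167 [0.5144 0.0257 0.0959] yaw 66.50767078304685 q6 -0.7749243717958177 F [-0.4423  0.3982  5.1727] T [0.1703 0.6269 0.0518] Ftool [-5.1727  0.5638  0.1911] 0.04956121200243117 -0.2347144391387701
```

play_rows --motion '[[[0.03,0,0,0,0,0,255],[0,0,0,0,0,0,255]]]'

```text
clock: 24.88
position: [0.5144, 0.0256, 0.0959]
ee_rot: [[0.0, -0.905, 0.426], [0.0, 0.426, 0.905], [-1.0, -0.0, 0.0]]
wrist_force: [-1.5, 0.3, 6.1]
gripper_width: 0.049
```

```bash
python3 st.py
```

```text
24.8833 [0.5144 0.0256 0.0959] yaw 64.80904027899564 q6 -0.8047475123706606 F [-1.5059  0.281   6.0667] T [0.1255 0.6079 0.064 ] Ftool [-6.0671  1.4812 -0.3847] 0.04898204310242062 -0.18875251058489084
```

play_rows --motion '[[[0.03,0,0,0,0,0,255],[0,0,0,0,0,0,255]]]'

```text
clock: 25.05
position: [0.5145, 0.0256, 0.0959]
ee_rot: [[0.0, -0.892, 0.452], [0.0, 0.452, 0.892], [-1.0, -0.0, 0.0]]
wrist_force: [0.2, 0.2, 5.8]
gripper_width: 0.0492
```

```bash
python3 st.py
```

```text
25.05 [0.5145 0.0256 0.0959] yaw 63.15838974616324 q6 -0.833833393685542 F [0.1902 0.1922 5.8262] T [0.2064 0.6606 0.4022] Ftool [-5.8261 -0.0842  0.2582] 0.049241612769010665 -0.5427033640444279
```

play_rows --motion '[[[0.03,0,0,0,0,0,255],[0,0,0,0,0,0,255]]]'

```text
clock: 25.22
position: [0.5145, 0.0257, 0.0959]
ee_rot: [[0.0, -0.878, 0.479], [0.0, 0.479, 0.878], [-1.0, -0.0, 0.0]]
wrist_force: [-0.1, -0.0, 5.6]
gripper_width: 0.0493
```

```bash
python3 st.py
```

```text
25.2167 [0.5145 0.0257 0.0959] yaw 61.40307429430072 q6 -0.8643620511640322 F [-0.1278 -0.0098  5.5748] T [0.2907 0.6374 0.4324] Ftool [-5.5749  0.1061 -0.0682] 0.04929677598007485 -0.49267200753092766
```

play_rows --motion '[[[0.03,0,0,0,0,0,255],[0,0,0,0,0,0,255]]]'

```text
clock: 25.38
position: [0.5145, 0.0256, 0.0959]
ee_rot: [[0.0, -0.863, 0.505], [0.0, 0.505, 0.863], [-1.0, -0.0, 0.0]]
wrist_force: [-1.2, -0.8, 4.4]
gripper_width: 0.0493
```

```bash
python3 st.py
```

```text
25.3833 [0.5145 0.0256 0.0959] yaw 59.636383724410564 q6 -0.8949639188998596 F [-1.2406 -0.7853  4.4023] T [0.2482 0.4991 0.3132] Ftool [-4.4031  0.6722 -1.3026] 0.04928195249141301 -0.37968515418469906
```

play_rows --motion '[[[0.03,0,0,0,0,0,255],[0,0,0,0,0,0,255]]]'

```text
clock: 25.55
position: [0.5145, 0.0255, 0.096]
ee_rot: [[0.0, -0.847, 0.531], [0.0, 0.531, 0.847], [-1.0, -0.0, 0.0]]
wrist_force: [-1.5, 0.1, 6.7]
gripper_width: 0.0493
```

```bash
python3 st.py
```

```text
25.55 [0.5145 0.0255 0.096 ] yaw 57.91270071657541 q6 -0.9249650027391605 F [-1.4573  0.1193  6.7368] T [0.0424 0.5554 0.0375] Ftool [-6.7374  1.2961 -0.6701] 0.04934432046846977 -0.16290600411593914
```

play_rows --motion '[[[0.03,0,0,0,0,0,255],[0,0,0,0,0,0,255]]]'

```text
clock: 25.72
position: [0.5146, 0.0256, 0.0959]
ee_rot: [[0.001, -0.831, 0.556], [0.0, 0.556, 0.831], [-1.0, -0.0, 0.001]]
wrist_force: [0.2, -0.2, 5.3]
gripper_width: 0.0494
```

```bash
python3 st.py
```

```text
25.7167 [0.5146 0.0256 0.0959] yaw 56.19935951629333 q6 -0.9547979031054891 F [ 0.2474 -0.1663  5.3192] T [0.2308 0.5534 0.1855] Ftool [-5.3191 -0.3002  0.0035] 0.04944249566953579 -0.36322837695479393
```

play_rows --motion '[[[0.03,0,0,0,0,0,255],[0,0,0,0,0,0,255]]]'

```text
clock: 25.88
position: [0.5146, 0.0256, 0.0959]
ee_rot: [[0.001, -0.814, 0.581], [0.0, 0.581, 0.814], [-1.0, -0.0, 0.001]]
wrist_force: [0.0, -0.4, 4.4]
gripper_width: 0.0494
```

```bash
python3 st.py
```

```text
25.8833 [0.5146 0.0256 0.0959] yaw 54.471121955369746 q6 -0.9848959779767507 F [ 0.03   -0.3583  4.3846] T [0.237  0.2708 0.1588] Ftool [-4.3847 -0.234  -0.2711] 0.04935597136411553 -0.1714651007205248
```

play_rows --motion '[[[0.03,0,0,0,0,0,255],[0,0,0,0,0,0,255]]]'

```text
clock: 26.05
position: [0.5147, 0.0255, 0.0959]
ee_rot: [[0.001, -0.796, 0.605], [0.0, 0.605, 0.796], [-1.0, -0.0, 0.001]]
wrist_force: [-1.7, 0.1, 8.4]
gripper_width: 0.0493
```

```bash
python3 st.py
```

```text
26.05 [0.5147 0.0255 0.0959] yaw 52.74632777236085 q6 -1.0149563037143876 F [-1.6918  0.0725  8.4004] T [-0.0034  0.6651 -0.0241] Ftool [-8.4019  1.3866 -0.9589] 0.0493469227037925 -0.12747459579259157
```

play_rows --motion '[[[0.03,0,0,0,0,0,255],[0,0,0,0,0,0,255]]]'

```text
clock: 26.22
position: [0.5147, 0.0256, 0.0959]
ee_rot: [[0.001, -0.777, 0.629], [0.0, 0.629, 0.777], [-1.0, -0.0, 0.001]]
wrist_force: [0.1, -0.1, 7.6]
gripper_width: 0.049
```

```bash
python3 st.py
```

```text
26.2167 [0.5147 0.0256 0.0959] yaw 51.03124589525942 q6 -1.044850114526716 F [ 0.1446 -0.1278  7.6027] T [-0.0851  0.3582  0.1638] Ftool [-7.6027 -0.196  -0.0011] 0.0489706966458716 -0.3300260938704014
```

play_rows --motion '[[[0.03,0,0,0,0,0,255],[0,0,0,0,0,0,255]]]'

```text
clock: 26.38
position: [0.5147, 0.0255, 0.096]
ee_rot: [[0.001, -0.758, 0.652], [0.0, 0.652, 0.758], [-1.0, -0.0, 0.001]]
wrist_force: [-0.8, -0.2, 6.5]
gripper_width: 0.0493
```

```bash
python3 st.py
```

```text
26.3833 [0.5147 0.0255 0.096 ] yaw 49.28172543179402 q6 -1.0752560126504034 F [-0.8314 -0.2421  6.5326] T [-0.1229  0.4174 -0.2632] Ftool [-6.5335  0.4695 -0.7195] 0.04930723302040496 0.1071966695599258
```

play_rows --motion '[[[0.03,0,0,0,0,0,255],[0,0,0,0,0,0,255]]]'

```text
clock: 26.55
position: [0.5147, 0.0255, 0.0959]
ee_rot: [[0.001, -0.738, 0.675], [0.0, 0.675, 0.738], [-1.0, -0.0, 0.001]]
wrist_force: [-1.5, -1.6, 8.9]
gripper_width: 0.049
```

```bash
python3 st.py
```

```text
26.55 [0.5147 0.0255 0.0959] yaw 47.57125696790727 q6 -1.105085399568747 F [-1.46   -1.5572  8.9131] T [-0.2037  0.5907 -0.131 ] Ftool [-8.9153  0.0232 -2.125 ] 0.049031110109760905 -0.047025305684655905
```

play_rows --motion '[[[0.02,0,0,0,0,0,255],[0,0,0,0,0,0,255]]]'

```text
clock: 26.72
position: [0.5147, 0.0254, 0.0959]
ee_rot: [[0.001, -0.724, 0.689], [0.001, 0.689, 0.724], [-1.0, -0.0, 0.001]]
wrist_force: [-2.2, -0.7, 7.5]
gripper_width: 0.0495
```

```bash
python3 st.py
```

```text
26.7167 [0.5147 0.0254 0.0959] yaw 46.421974194509566 q6 -1.1250670713075317 F [-2.2    -0.7343  7.4753] T [-0.1493  0.4377 -0.1399] Ftool [-7.4781  1.0843 -2.0401] 0.04948828786274111 -0.004826981748919934
```

play_rows --motion '[[[0.02,0,0,0,0,0,255],[0,0,0,0,0,0,255]]]'

```text
clock: 26.88
position: [0.5148, 0.0254, 0.0959]
ee_rot: [[0.001, -0.711, 0.704], [0.0, 0.704, 0.711], [-1.0, -0.0, 0.001]]
wrist_force: [-1.4, -1.2, 7.8]
gripper_width: 0.0493
```

```bash
python3 st.py
```

```text
26.8833 [0.5148 0.0254 0.0959] yaw 45.284583730101595 q6 -1.145043992243844 F [-1.3818 -1.2298  7.7922] T [-0.2188  0.3528 -0.2275] Ftool [-7.7943  0.1131 -1.8378] 0.04931073350017511 0.08464040234684944
```

play_rows --motion '[[[0.02,0,0,0,0,0,255],[0,0,0,0,0,0,255]]]'

```text
clock: 27.05
position: [0.5148, 0.0254, 0.0959]
ee_rot: [[0.001, -0.697, 0.717], [0.0, 0.717, 0.697], [-1.0, -0.001, 0.001]]
wrist_force: [-1.1, 0.7, 4.1]
gripper_width: 0.0492
```

```bash
python3 st.py
```

```text
27.05 [0.5148 0.0254 0.0959] yaw 44.15329233740856 q6 -1.1648414311593727 F [-1.0854  0.653   4.1208] T [ 0.1054  0.1737 -0.1664] Ftool [-4.1218  1.2224 -0.3194] 0.04916494810343923 0.054751342395320535
```

play_rows --motion '[[[0.02,0,0,0,0,0,255],[0,0,0,0,0,0,255]]]'

```text
clock: 27.22
position: [0.5148, 0.0254, 0.0959]
ee_rot: [[0.001, -0.683, 0.731], [0.0, 0.731, 0.683], [-1.0, -0.001, 0.001]]
wrist_force: [-0.8, -1.2, 5.9]
gripper_width: 0.0493
```

```bash
python3 st.py
```

```text
27.2167 [0.5148 0.0254 0.0959] yaw 43.04372214577178 q6 -1.1843888845888957 F [-0.7943 -1.2245  5.91  ] T [-0.2798  0.191   0.0169] Ftool [-5.9111 -0.3562 -1.4106] 0.049345469602209105 -0.12224808800965548
```

play_rows --motion '[[[0.02,0,0,0,0,0,255],[0,0,0,0,0,0,255]]]'

```text
clock: 27.38
position: [0.5148, 0.0254, 0.0959]
ee_rot: [[0.001, -0.668, 0.744], [0.0, 0.744, 0.668], [-1.0, -0.001, 0.001]]
wrist_force: [-0.8, -0.4, 5.6]
gripper_width: 0.0491
```

```bash
python3 st.py
```

```text
27.3833 [0.5148 0.0254 0.0959] yaw 41.94113105187166 q6 -1.2037800494140067 F [-0.8377 -0.3982  5.5983] T [0.0129 0.2764 0.201 ] Ftool [-5.5993  0.2603 -0.8841] 0.04911576836896119 -0.30980986542999744
```

play_rows --motion '[[[0.02,0,0,0,0,0,255],[0,0,0,0,0,0,255]]]'

```text
clock: 27.55
position: [0.5148, 0.0254, 0.0959]
ee_rot: [[0.001, -0.654, 0.757], [0.0, 0.757, 0.654], [-1.0, -0.001, 0.001]]
wrist_force: [-0.5, -1.0, 6.1]
gripper_width: 0.0493
```

```bash
python3 st.py
```

```text
27.55 [0.5148 0.0254 0.0959] yaw 40.808962543423185 q6 -1.2236275693359076 F [-0.5106 -1.0383  6.1458] T [0.0686 0.2906 0.4049] Ftool [-6.1465 -0.4563 -1.0595] 0.04925420082385765 -0.4826140031218529
```

play_rows --motion '[[[-0.02,0,0,0,0,0,255],[-0.02,0,0,0,0,0,255],[0,0,0,0,0,0,255]]]'

```text
clock: 27.8
position: [0.5148, 0.0254, 0.0959]
ee_rot: [[0.001, -0.683, 0.73], [0.0, 0.73, 0.683], [-1.0, -0.001, 0.001]]
wrist_force: [1.0, -0.7, 5.3]
gripper_width: 0.0493
```

```bash
python3 st.py
```

```text
27.8 [0.5148 0.0254 0.0959] yaw 43.105936258237044 q6 -1.1832078526048373 F [ 1.013  -0.6887  5.3411] T [-0.1503  0.1131  0.036 ] Ftool [-5.3401 -1.1981  0.2746] 0.04930251750952674 0.07241777842864394
```

play_rows --motion '[[[0,0,0,0,0,0,0],[0,0,0,0,0,0,0],[0,0,0,0,0,0,0],[0,0,0,0,0,0,0],[0,0,0,0,0,0,0],[0,0,0,0,0,0,0]]]' --grip_force 5

```text
clock: 28.3
position: [0.5142, 0.0252, 0.0953]
ee_rot: [[-0.0, -0.682, 0.731], [-0.0, 0.731, 0.682], [-1.0, 0.0, -0.0]]
wrist_force: [-0.5, -0.6, 0.3]
gripper_width: 0.0812
```

```bash
python3 st.py
```

```text
28.3 [0.5142 0.0252 0.0953] yaw 43.01959887595732 q6 -1.1844576131234668 F [-0.4818 -0.6089  0.2918] T [0.0111 0.0478 0.0042] Ftool [-0.2915 -0.1164 -0.7678] 0.08122437982670852 0.0007425082731060684
```

play_rows --motion '[[[0,0,0,-3,0,0,0],[0,0,0,-4,0,0,0],[0,0,0,-4,0,0,0],[0.11,0,0,0,0,0,255],[0.11,0,0,0,0,0,255],[0.11,0,0,0,0,0,255],[0.11,0,0,0,0,0,255],[0.11,0,0,0,0,0,255],[0.108,0,0,0,0,0,255],[0,0,0,0,0,0,255]]]'

```text
clock: 29.13
position: [0.5142, 0.0252, 0.2054]
ee_rot: [[-0.0, -0.091, 0.996], [0.0, 0.996, 0.091], [-1.0, 0.0, -0.0]]
wrist_force: [-0.4, -0.4, -0.5]
gripper_width: 0.048
```

```bash
python3 - <<'E'
from h import *
np.set_printoptions(precision=4,suppress=True)
import st
p,d,c=snap('scene','s5.png')
for n in ['scene','side']:
  p,d,c=snap(n,n+'5.png')
  v,u=np.nonzero(d>0); w=world(c,u.astype(float),v.astype(float),d[v,u])
  m=(np.hypot(w[:,0]-.506,w[:,1]+.105)<.022)&(w[:,2]>.106)&(w[:,2]<.13)
  print(n,m.sum(),w[m].mean(0),w[m].min(0),w[m].max(0))
E
```

```text
29.1333 [0.5142 0.0252 0.2054] yaw 5.208725277542693 q6 -1.8443020332638091 F [-0.3971 -0.3909 -0.4875] T [ 0.031  -0.0105  0.0347] Ftool [ 0.4876 -0.3533 -0.4308] 0.04797246765648441 -0.6324394047260284
scene 58 [ 0.5048 -0.1044  0.1164] [ 0.4992 -0.1115  0.1095] [ 0.5121 -0.0985  0.1216]
side 64 [ 0.5071 -0.1107  0.1146] [ 0.5005 -0.1177  0.1073] [ 0.5142 -0.1029  0.1205]
```

View pics/side5.png

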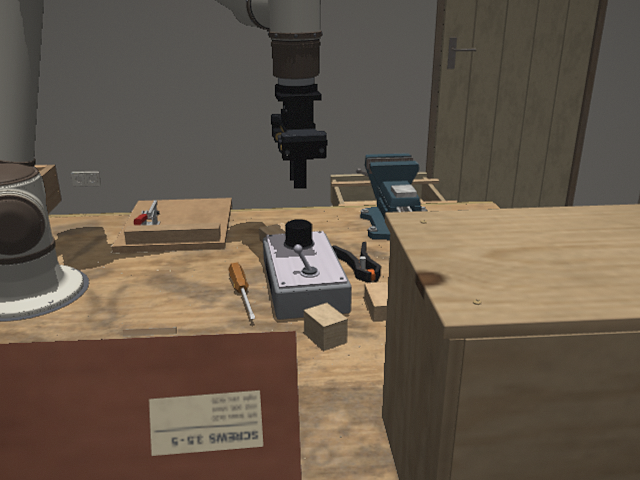

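The side view shows the arm above the knob and the lever still leaning towards the robot, with the ball at (298,248). I close the jaws and go down in front of the ball.

play_rows --motion '[[[0,0,0,0,-3.24,-1.3,255],[0,0,0,0,-3.24,-1.3,255],[0,0,0,0,-3.24,-1.3,255],[0,0,0,0,-3.24,-1.3,255],[0,0,0,0,0,0,255],[0,0,0,0,0,0,255],[0,0,0,0,0,0,255],[0,0,0,0,0,0,255]]]'

```text
clock: 29.95
position: [0.4749, -0.108, 0.2056]
ee_rot: [[0.0, -0.094, 0.996], [0.0, 0.996, 0.094], [-1.0, 0.0, 0.0]]
wrist_force: [-0.1, 0.7, -0.2]
gripper_width: 0.0008
```

```bash
python3 st.py
```

```text
29.95 [ 0.4749 -0.108   0.2056] yaw 5.411179687239684 q6 -1.5869413254186846 F [-0.0699  0.6929 -0.2085] T [-0.0339 -0.0532  0.0053] Ftool [ 0.2085  0.6964 -0.0043] 0.0008068933649621664 0.0036736694164574146
```

play_rows --motion '[[[0,0,0,2.5,0,0,255],[0,0,0,2.5,0,0,255],[0,0,0,2.5,0,0,255],[0,0,0,1.1,0,0,255],[0,0,0,0,0,0,255]]]'

```text
clock: 30.37
position: [0.473, -0.1076, 0.1168]
ee_rot: [[-0.006, -0.095, 0.996], [-0.0, 0.996, 0.095], [-1.0, 0.0, -0.006]]
wrist_force: [-1.1, -0.4, -0.1]
gripper_width: 0.0004
```

play_rows --motion '[[[0,0,0,0,0,0.8,255],[0,0,0,0,0,0.8,255],[0,0,0,0,0,0.6,255],[0,0,0,0,0,0,255]]]'

```text
clock: 30.7
position: [0.4979, -0.1065, 0.1206]
ee_rot: [[0.001, -0.093, 0.996], [-0.0, 0.996, 0.093], [-1.0, -0.0, 0.001]]
wrist_force: [-1.5, 0.3, 2.4]
gripper_width: 0.0001
```

```bash
python3 st.py
```

```text
30.7 [ 0.4979 -0.1065  0.1206] yaw 5.356634187973729 q6 -1.5865866128489918 F [-1.528   0.3493  2.3804] T [-0.1837  0.4892 -0.0007] Ftool [-2.382   0.4894 -1.4865] 9.37141004541127e-05 0.009654933528508991
```

play_rows --motion '[[[0,0,0,0,0,0.8,255],[0,0,0,0,0,0.7,255],[0,0,0,0,0,0.5,255],[0,0,0,0,0,0,255]]]'

```text
clock: 31.03
position: [0.5181, -0.1046, 0.1201]
ee_rot: [[0.003, -0.093, 0.996], [0.0, 0.996, 0.093], [-1.0, -0.0, 0.003]]
wrist_force: [-0.3, -0.5, 0.4]
gripper_width: 0.0006
```

```bash
python3 st.py
```

```text
31.0333 [ 0.5181 -0.1046  0.1201] yaw 5.334811077725932 q6 -1.5859688399565968 F [-0.2808 -0.4652  0.373 ] T [-0.0844  0.1949 -0.0315] Ftool [-0.3738 -0.4371 -0.3218] 0.0006365856744973745 0.007160974200814962
```

play_rows --motion '[[[0,0,0,0,0,0.3,255],[0,0,0,0,0,0.3,255],[0,0,0,0,0,0.2,255],[0,0,0,0,0,0,255]]]'

```text
clock: 31.37
position: [0.5238, -0.104, 0.1191]
ee_rot: [[-0.002, -0.092, 0.996], [-0.0, 0.996, 0.092], [-1.0, 0.0, -0.002]]
wrist_force: [-3.6, -0.5, 1.4]
gripper_width: 0.0004
```

```bash
python3 st.py
```

```text
31.3667 [ 0.5238 -0.104   0.1191] yaw 5.306580821153132 q6 -1.5857573901297535 F [-3.6283 -0.5192  1.3607] T [-0.2601  1.0638 -0.0515] Ftool [-1.3543 -0.1812 -3.6631] 0.0004155341026938734 0.009688830468803644
```

play_rows --motion '[[[0,0,0,0,0,0.15,255],[0,0,0,0,0,0,255]]]'

```text
clock: 31.53
position: [0.5251, -0.1039, 0.119]
ee_rot: [[-0.002, -0.092, 0.996], [0.0, 0.996, 0.092], [-1.0, 0.0, -0.002]]
wrist_force: [-5.0, -2.1, -1.0]
gripper_width: 0.0002
```

```bash
python3 st.py
```

```text
31.5333 [ 0.5251 -0.1039  0.119 ] yaw 5.297807135054792 q6 -1.5857355788594063 F [-5.0115 -2.1191 -1.0034] T [-0.3023  1.2341  0.0019] Ftool [ 1.013  -1.6476 -5.1838] 0.00023431009798598304 0.010856141452677548
```

play_rows --motion '[[[0,0,0,0,0,0.15,255],[0,0,0,0,0,0,255]]]'

```text
clock: 31.7
position: [0.5267, -0.1037, 0.119]
ee_rot: [[-0.002, -0.092, 0.996], [0.0, 0.996, 0.092], [-1.0, 0.0, -0.002]]
wrist_force: [-5.5, -0.4, -1.2]
gripper_width: 0.0006
```

play_rows --motion '[[[0,0,0,0,0,0.15,255],[0,0,0,0,0,0,255]]]'

```text
clock: 31.87
position: [0.527, -0.1037, 0.1188]
ee_rot: [[-0.005, -0.092, 0.996], [-0.0, 0.996, 0.092], [-1.0, 0.0, -0.005]]
wrist_force: [-7.5, 0.5, 1.1]
gripper_width: 0.0007
```

play_rows --motion '[[[0,0,0,0,0,0.15,255],[0,0,0,0,0,0,255]]]'

```text
clock: 32.03
position: [0.5272, -0.1038, 0.1187]
ee_rot: [[-0.008, -0.092, 0.996], [-0.0, 0.996, 0.092], [-1.0, 0.0, -0.008]]
wrist_force: [-9.7, -0.4, 1.4]
gripper_width: 0.0007
```

play_rows --motion '[[[0,0,0,0,0,-1.5,255],[0,0,0,0,0,-2.5,255],[0,0,0,0,0,0,255],[0,0,0,-4,0,0,255],[0,0,0,-4,0,0,255],[0,0,0,-4,0,-2,255],[0,0,0,0,0,-4,255],[0,0,0,0,0,-4,255],[0,0,0,0,0,0,255],[0,0,0,0,0,0,255]]]'

```text
clock: 32.87
position: [0.3929, -0.1163, 0.2386]
ee_rot: [[0.008, -0.093, 0.996], [0.0, 0.996, 0.093], [-1.0, -0.0, 0.008]]
wrist_force: [0.2, 0.5, 0.3]
gripper_width: 0.0002
```

```bash
python3 - <<'E'
from h import *
np.set_printoptions(precision=4,suppress=True)
import st
for n in ['scene','side']:
  p,d,c=snap(n,n+'6.png')
  v,u=np.nonzero(d>0); w=world(c,u.astype(float),v.astype(float),d[v,u])
  m=(abs(w[:,0]-.525)<.05)&(abs(w[:,1]+.104)<.025)&(w[:,2]>.106)&(w[:,2]<.13)
  print(n,m.sum(),w[m].mean(0),w[m].min(0),w[m].max(0))
E
```

```text
32.8667 [ 0.3929 -0.1163  0.2386] yaw 5.347295064026565 q6 -1.5909953691073735 F [0.2173 0.5476 0.3135] T [-0.0164 -0.1269 -0.0221] Ftool [-0.3115  0.5249  0.2698] 0.0002389061275763799 -0.005446278228191659
scene 58 [ 0.5438 -0.1007  0.1155] [ 0.5379 -0.1085  0.1066] [ 0.5512 -0.0952  0.1205]
side 64 [ 0.5461 -0.1076  0.1142] [ 0.5396 -0.1129  0.1061] [ 0.5535 -0.1012  0.1209]
```

View pics/side6.png

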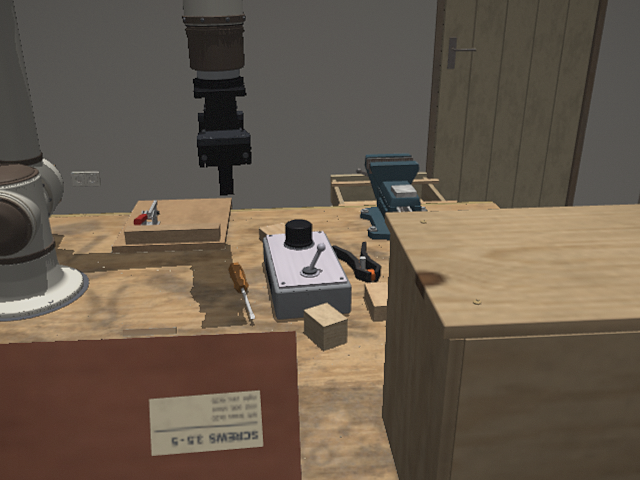

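View pics/scene6.png

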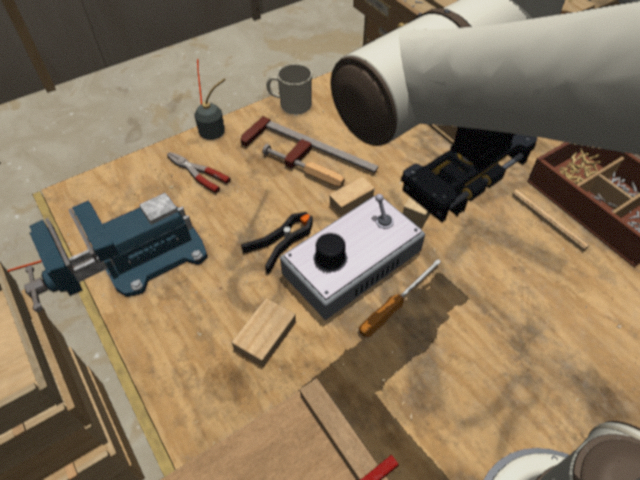

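The side view shows the lever leaning away from the robot, with the ball at (321,246). In the scene view the ball is at (380,200) and the bystanders are where they were. The ball moved about 39 mm, against 40 mm expected for a full throw. I let the arm settle, then hand in.

play_rows --motion '[[[0,0,0,0,0,0,255],[0,0,0,0,0,0,255],[0,0,0,0,0,0,255],[0,0,0,0,0,0,255]]]'

```text
clock: 33.3
position: [0.393, -0.1162, 0.2365]
ee_rot: [[-0.001, -0.093, 0.996], [-0.0, 0.996, 0.093], [-1.0, -0.0, -0.001]]
wrist_force: [0.4, 0.1, -0.5]
gripper_width: 0.0005
```

```bash
python3 -c "
from h import *
print(env.read_state()['wrist_force']); print(env.finish_job())"
```

```text
[ 0.38127111  0.11529456 -0.48815355]
the job is handed in; nothing more can be done
None
```

The job is done and handed in at about 33 s; the hand-in reports no verdict.

- **Knob to the stop:** I gripped the knob with 35 N and turned it anticlockwise over four notches. At the stop the torque rose steadily to about 1.05–1.1 N m, below the 1.8 N m limit, and I stopped there.
- **Three clicks clockwise:** I counted them by the torque reversing sign, at tool yaw of about 96°, 67° and 43°. At the third I turned slightly past it until I felt resistance, then came back to near-zero torque and let go.
- **Switch:** I pushed the lever over with closed fingers until the force rose to about 10 N at its end stop.

**Last checks:**
- The ball moved about 39 mm in both camera views, against 40 mm expected for a full throw.
- By eye, in the last scene and side pictures, the things lying about are in their places.
- The arm is clear, with wrist force under 1 N.
- The knob turned about 82.5° from the first notch to the third. Its angle cannot be seen, so its position rests on the torque feel alone.

**Disagreements:**
- The scene and side cameras differed by 4–5 mm in y, so I relied on the wrist camera and the contact feel.
- On the way anticlockwise I put the third notch, coarsely, at about 46°; on the way back it was at about 43°.
- The torque dipped once, 3–4° past the first notch, before the steady rise at the stop.

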